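# Turn the loupe carousel to its empty hook and hang up the loupe

### The arm

A 7-joint arm with a two-finger parallel gripper is mounted at the origin on a cart in front of the work surface, level with it; the furniture and walls round the work are solid. World frame = base frame: x ahead of the robot, y to its left, z up, the work surface at z = 0. Lengths are in m, angles in rad, forces in N, time in s.
With the tool pointing down it reaches from about 0.425 to 0.875 m from the base axis. Payload 4.7 kg.
Tool frame: the origin (TCP) lies at the very end of the fingers, on their centre line; the grasp point (between the pads) lies 19 mm behind it; z points along the fingers, y is the line along which they close (so a half turn about z gives the same grasp; the last joint's range is limited). The gripper opens to 87 mm and grips with 3 to 60 N. Pads are 19 mm wide; open, the fingers measure 117 mm over their backs; the gripper's body (75 mm by 190 mm) begins 51 mm behind the grasp point.
Start: joints at [-1.31, 0.321, -0.07, 1.45, 0.023, 1.371, -0.057], TCP at [0.159, 0.63, 0.223] pointing down, gripper open.
Joint ranges: [-2.86, 2.86], [-0.3, 2.09], [-1.38, 1.24], [0.06, 2.45], [-1.56, 4.7], [0.09, 2.05], [-2.69, 2.69]. Speed limits (rad/s): [2.57, 2.57, 3.14, 3.14, 3.14, 3.14, 3.14].

### API

Orientations are given as a rotation vector (axis times angle).
In Python, from bench import ctrl, vision gives the robot as it stands.
- The arm moves only by the tool jog_arm, never from a script. Its argument "increments" is a list of rows, each an object of numbers: "tx", "ty", "tz": the shift along the tool's x, y, z in mm; "wx", "wy", "wz": the turn, a rotation vector about the tool's x, y, z in rad; "gripper": the opening, from 0 (shut) to 1 (fully open). In form: [{"tx": .., "ty": .., "tz": .., "wx": .., "wy": .., "wz": .., "gripper": ..}, ...]. A call has exactly 5 rows; each row is the pose to reach, as a shift and turn from the pose commanded when the call began, along the tool's axes at that moment; what a row does not reach only later rows make up. A row lasts 1/12 s, in which the tool goes at most 41.7 mm and 7.16 degrees, less where a joint would pass 70% of its speed; a pose out of reach is approached as far as the arm can. A call with a gripper value outside its range is refused whole. The fingers move at their own pace and stop on an object; "grip_force" is the grip in N (left out, the last holds). Time passes only in rows, so rows that repeat a pose let the fingers close, or fill a call up. It gives the time, the measured TCP pose, the force, the opening and the grip force at its end, in the units of the state.
- ctrl.get_state(): the state, without advancing time (a new reading comes with each control period).
- vision.get_image(name): name is "scene" or "side" or "wrist"; returns a dict with "color" (420x560x3 uint8, blue, green, red), "fx", "fy", "cx", "cy" (pixels), "k1" (the pictures are not rectified: a ray, as slopes to the right and down, at radius r is drawn at 1 + k1 r^2 times it, then the intrinsics apply), "extrinsics" (4x4, takes a point from world to camera coordinates). Camera axes: x right, y down, z forward; pixel columns grow to the right and rows downward; lengths in m; the calibration is good to about 2 mm. A picture is of the moment at which its call begins. There is no depth.
- ctrl.close_job(): hands the job in; it is judged then, once.
Trained networks look in the newest picture that a camera, given by its name, has taken for a name from the list of things; names that differ only in an ending like _2 or _b are one class to them, and where a whole thing is asked for, a point or a joint stands for the part that bears it (a point fixed in the world has none). Each returns a list of dicts, best first, with "conf" (0 to 1); they miss things now and then, are a little off and sometimes report something else, mostly with a low value. They report only what shows in the picture. A call takes as long as a camera call.
- vision.spot_in(camera, thing): "bbox" ([left, top, right, bottom] in pixels, round what is visible of it).
The state is a dict: "time": time; "joint_positions": joint angles; "qd": joint speeds; "joint_torque": joint torques, N m; "position": TCP position; "tool_rot": TCP orientation; "ft_force": force on the tool from outside, world axes, zero at the start; "torque": the same for the moment, N m; "grip_width": opening from 0.0 (shut) to 1.0 (fully open); "grip_force": force on a finger pad.
Only numpy, scipy, OpenCV 4.12 (cv2) and the standard library are available. Lean on these libraries where they do the work, as an engineer would, in place of code of your own. Each camera call takes 0.05 s, during which the arm holds its last target. There are 200 camera calls.

### The job

Put the orange-handled loupe away: first turn the loupe carousel by the wing knob on its top until the one empty hook faces the red pointer on the foot, then hang the loupe gently on that hook by its steel eye and let go, so that it hangs straight down and still with the hook still facing the pointer. The knob has some free play, so watch the hook and not the knob. Leave the blue slide mailer and the specimen pot behind the carousel alone.

Things in the scene. Friction and masses are not known exactly. Their poses are not given: they have to be found in the camera images.
- carousel: Loupe carousel, fixed to the worktop: round grey foot (70 mm across, 16 mm high), 16 mm column, and a turning head with four steel hooks 90 degrees apart, three of which carry a hanging loupe (black lens rim) that turns with the head and cannot be taken off. Origin: centre of the foot's underside, on the turning axis. Its -x axis points to the front, where the red pointer (a 9 mm wide tab) sticks out of the foot to 52 mm from the axis. Hooks reach 69 mm from the axis.
- rotor (a joint): Turn of the carousel's head about the vertical axis in rad, counter-clockwise from above positive. At 0 or 2 pi the empty hook faces the red pointer. It turns freely either way all round against a steady friction of about 0.06 N m and stays where it is left.
- hook_seat (a point): The bend of the empty hook, where an eye comes to rest: 36 mm from the turning axis, 125 mm above the worktop. It turns with the head: its -x axis points outward along the hook, z up. The hook is steel wire 4.4 mm thick: level from the hub (42 mm across, 28 mm high) to this bend, then straight up and outward at 45 degrees to the tip.
- hook_tip (a point): The tip of the empty hook (a 6.4 mm ball), 66 mm from the axis and 30 mm above the bend. Axes as for hook_seat.
- knob_grip (a point): Point to grip on the black wing knob on top of the head: on the turning axis, 169 mm above the worktop. The wing is a bar 36 mm long (along this point's x), 14 mm thick (along its y) and 26 mm high; it reaches from 16 mm below this point to 10 mm above it. The knob drives the head through free play: it turns loosely up to 0.35 rad to either side of its middle before it takes the head along, and starts anywhere in that play.
- loupe: The loose hand loupe, 92 mm long, 9 mm thick, 28 to 49 g, lying flat on the worktop at the start, with the side of the open laptop (base 16 mm high) 37 mm or more to the left of its middle. Its x axis runs from the lens to the eye, z up as it lies. Origin: middle of the orange handle (36 mm long along x, 10 mm wide, 9 mm thick) on its underside; the handle's centre is 4.5 mm above. The black lens rim (34 mm across) is centred 33 mm behind the origin (-x).
- loupe_eye (a point): Centre of the loupe's steel eye, 28 mm from the handle's middle along +x, 4.5 mm above the underside. The eye is a ring of 16 mm inner and 28 mm outer diameter, wire 6 mm, its hole along the loupe's z. Axes as for body loupe.
- slide_mailer: Slide mailer with a blue lid lying on the worktop, 30x82x15 mm, bystander. Origin: centre of the underside.
- specimen_pot_5: White specimen pot, 49 mm across, 65 mm high, standing behind the carousel, bystander. Origin: centre of the underside.

How it is judged:
On the way, in this order (a step that is already met when the one before it is completed fails the run):
1. the empty hook faces the red pointer and the head stands still, the loupe not yet on it (y of hook_tip in the frame of carousel between -0.01 and 0.01 m and x of hook_tip in the frame of carousel below -0.04 m and velocity of joint rotor between -0.15 and 0.15 rad/s and distance between loupe_eye and hook_seat above 0.05 m), for 0.2 s.
2. the eye of the loupe is on the hook, down at its bend (x of loupe_eye in the frame of hook_seat between -0.012 and 0.018 m and y of loupe_eye in the frame of hook_seat between -0.006 and 0.006 m and z of loupe_eye in the frame of hook_seat between -0.011 and 0.006 m), for 0.1 s.
At the end, for the whole second after the job is handed in: the loupe hangs at rest by its eye on the hook (wire through the eye, eye within 18 mm inward and 12 mm outward of the bend), its length within 0.3 rad of vertical; the hook still faces the pointer: its tip is within 10 mm of the pointer's line (all of step 2 and y of hook_tip in the frame of carousel between -0.01 and 0.01 m and x of hook_tip in the frame of carousel below -0.04 m and angle between loupe's own x axis and vertical below 0.3 rad and linear speed of loupe below 0.03 m/s and velocity of joint rotor between -0.05 and 0.05 rad/s); the robot touches nothing.
It fails at once if the loupe is pushed against the carousel with more than 20 N (contact force between loupe and carousel above 20 N).
It fails at once if the slide mailer or the specimen pot is moved by more than 2 cm (distance of any of slide_mailer, specimen_pot_5 from where it was at the start of the episode above 0.02 m).
It also fails if it takes over 72 s, if anything falls off the work surface, if the arm or the gripper's body presses on something with over 40 N, if the wrist force passes 120 N, or if a joint passes its speed limit or range.

## Working session

There is one attempt and no reset: what is moved stays moved. The work goes in short steps, Python scripts to look and compute and a tool call to move; the robot and the scene stay as the last step left them, time stands still between calls to the robot, and variables do not carry over. Pictures are saved under pics/ and viewed, at most 10 in all, crops included, and the job is handed in when it is done.

Besides the shell and the picture viewer there is one more tool, called after "Call:" by a JSON object that holds its "method" and its "body", one argument or row to a line. jog_arm: Moves the arm, as the interface text tells. Its arguments: {"type":"object","properties":{"increments":{"type":"array"},"grip_force":{"type":"number"}},"required":["increments"]}

```bash
mkdir -p pics; ls
cat > h.py <<'E'
import numpy as np, cv2
from scipy.spatial.transform import Rotation as R
from bench import ctrl, vision
def shot(n,fn=None):
    d=vision.get_image(n)
    if fn: cv2.imwrite('pics/'+fn,d["color"])
    return d
def ray(d,u,v):
    xd,yd=(u-d["cx"])/d["fx"],(v-d["cy"])/d["fy"]
    x,y=xd,yd
    for _ in range(20):
        s=1+d["k1"]*(x*x+y*y); x,y=xd/s,yd/s
    E=np.array(d["extrinsics"]); r=E[:3,:3].T@np.array([x,y,1]); o=-E[:3,:3].T@E[:3,3]
    return o,r
def atz(d,u,v,z):
    o,r=ray(d,u,v); return o+r*(z-o[2])/r[2]
def proj(d,p):
    E=np.array(d["extrinsics"]); c=E[:3,:3]@np.array(p)+E[:3,3]; x,y=c[:2]/c[2]
    s=1+d["k1"]*(x*x+y*y); return np.array([x*s*d["fx"]+d["cx"],y*s*d["fy"]+d["cy"]])
def tri(d1,p1,d2,p2):
    A=[];b=[]
    for d,p in((d1,p1),(d2,p2)):
        o,r=ray(d,*p); r/=np.linalg.norm(r); P=np.eye(3)-np.outer(r,r); A.append(P);b.append(P@o)
    return np.linalg.lstsq(np.vstack(A),np.hstack(b),rcond=None)[0]
E
python3 - <<'E'
from h import *
a=shot('scene','s0.png'); b=shot('side','d0.png')
for c in('scene','side'):
    for t in('carousel','knob_grip','loupe','loupe_eye','hook_tip','slide_mailer','specimen_pot_5'):
        print(c,t,[(np.round(x['bbox']).tolist(),round(x['conf'],2)) for x in vision.spot_in(c,t)][:4])
s=ctrl.get_state();print(s['position'],s['tool_rot'],s['time'])
for d in(a,b):print(d['fx'],d['k1'],np.round(-np.array(d['extrinsics'])[:3,:3].T@np.array(d['extrinsics'])[:3,3],3))
E
```

```text
pics
scene carousel [([261.0, 183.0, 317.0, 279.0], 0.68)]
scene knob_grip [([280.0, 184.0, 297.0, 211.0], 0.65)]
scene loupe [([212.0, 300.0, 242.0, 329.0], 0.57)]
scene loupe_eye [([210.0, 298.0, 244.0, 333.0], 0.94)]
scene hook_tip [([258.0, 185.0, 320.0, 257.0], 0.87), ([281.0, 186.0, 296.0, 211.0], 0.26)]
scene slide_mailer [([147.0, 291.0, 193.0, 322.0], 0.87)]
scene specimen_pot_5 [([319.0, 209.0, 340.0, 244.0], 0.57), ([211.0, 300.0, 242.0, 331.0], 0.34)]
side carousel [([281.0, 174.0, 335.0, 260.0], 0.68), ([280.0, 176.0, 348.0, 242.0], 0.16)]
side knob_grip [([304.0, 183.0, 320.0, 204.0], 0.71), ([280.0, 174.0, 348.0, 239.0], 0.39), ([188.0, 229.0, 204.0, 261.0], 0.36), ([280.0, 175.0, 349.0, 263.0], 0.22)]
side loupe [([206.0, 263.0, 249.0, 286.0], 0.65)]
side loupe_eye [([208.0, 264.0, 246.0, 283.0], 0.74), ([306.0, 182.0, 321.0, 204.0], 0.65), ([359.0, 207.0, 385.0, 242.0], 0.38)]
side hook_tip [([278.0, 174.0, 348.0, 242.0], 0.86), ([208.0, 260.0, 249.0, 284.0], 0.61)]
side slide_mailer [([185.0, 229.0, 204.0, 261.0], 0.97)]
side specimen_pot_5 [([360.0, 204.0, 383.0, 242.0], 0.9)]
[0.15885523 0.63033068 0.22259376] [3.86746816e-01 3.11764366e+00 2.04658745e-04] 0.8
468.5832906342622 -0.1415192578162039 [-0.077 -0.826  0.508]
423.0387852868804 0.009785106546591288 [ 0.311 -0.952  0.665]
```

Run:
```python
from h import *
a=cv2.imread('pics/s0.png');b=cv2.imread('pics/d0.png')
A=cv2.resize(a[170:340,140:350],None,fx=2.6,fy=2.6,interpolation=cv2.INTER_CUBIC)
B=cv2.resize(b[160:300,180:400],None,fx=2.6,fy=2.6,interpolation=cv2.INTER_CUBIC)
cv2.imwrite('pics/A.png',a)
A2=cv2.resize(a[175:340,140:350],(400,314)); 
cv2.imwrite('pics/cA.png',cv2.resize(a[175:335,140:350],None,fx=3.7,fy=3.7,interpolation=cv2.INTER_CUBIC))
cv2.imwrite('pics/cB.png',cv2.resize(b[165:300,180:390],None,fx=3.7,fy=3.7,interpolation=cv2.INTER_CUBIC))
```

```text
(no output)
```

View pics/cA.png

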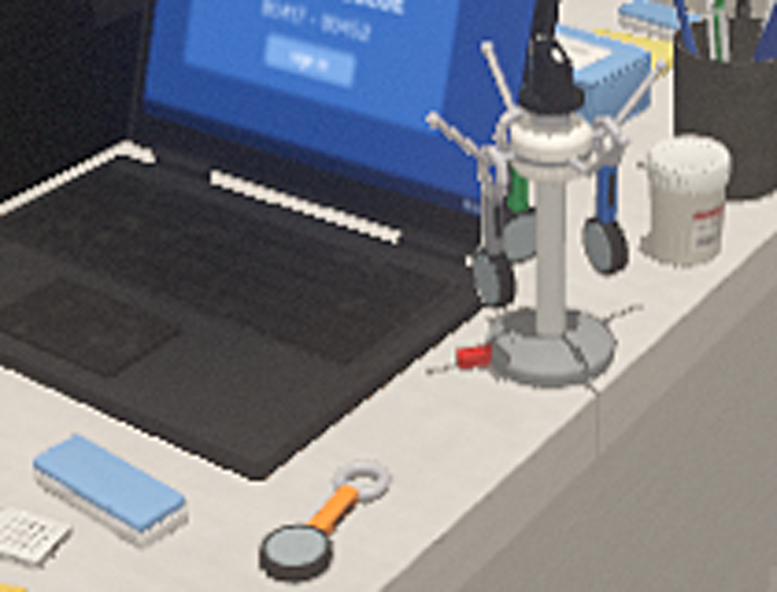

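View pics/cB.png

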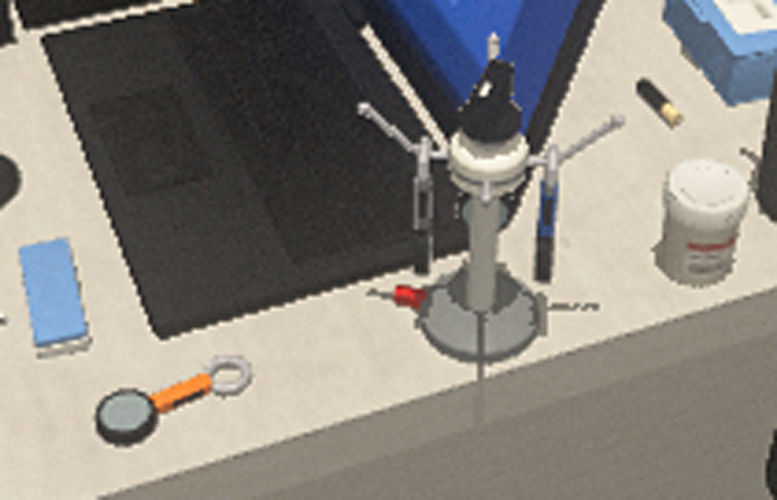

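View pics/s0.png

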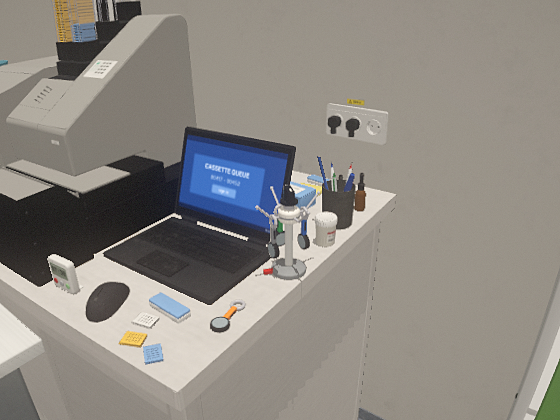

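The views show the loose loupe (scene px ~222–244, 300–330), the pointer (~267,272) facing left, and hooks with loupes to the left, right and back. The empty one seems to point towards the cameras. I'll check this with the geometry.

```bash
cat > m.py <<'E'
from h import *
import pickle
a=shot('scene');b=shot('side')
for d in(a,b): d.pop('color',None)
pickle.dump((a,b),open('cal.pkl','wb'))
S=lambda u,v:(u/3.7+140,v/3.7+175)
D=lambda u,v:(u/3.7+180,v/3.7+165)
for n,p,q in[('tipL',(432,118),(362,107)),('tipR',(660,65),(617,120)),('tipB',(487,45),(493,40)),('pointer',(458,358),(397,292)),('eye',(361,482),(229,376)),('lens',(297,550),(126,415)),('handle',(336,508),(184,392)),('foot',(553,345),(481,315)),('knobtop',(545,42),(497,62))]:
    print(n,np.round(tri(a,S(*p),b,D(*q)),4))
print('foot z8',atz(a,*S(553,345),.016),atz(b,*D(481,310),.016))
print('eye',atz(a,*S(361,482),.0045),atz(b,*D(229,376),.0045));print('lens',atz(a,*S(297,550),.009),atz(b,*D(126,413),.009))
print('mailer',[atz(b,*D(u,v),.015) for u,v in((20,245),(70,238),(85,335),(35,345))])
print('laptop corner',atz(b,*D(160,335),.016),atz(a,*S(258,475),.01))
E
python3 m.py
```

```text
tipL [ 0.5095 -0.3438  0.1564]
tipR [ 0.6309 -0.3969  0.1554]
tipB [ 0.596  -0.3119  0.1572]
pointer [ 0.5319 -0.3379  0.0058]
eye [ 0.4221 -0.3645  0.0015]
lens [ 0.361  -0.3787  0.0068]
handle [ 0.3947 -0.3728  0.0068]
foot [ 0.5717 -0.3718  0.0062]
knobtop [ 0.5782 -0.3605  0.1784]
foot z8 [ 0.55945057 -0.37993491  0.016     ] [ 0.569116   -0.37761699  0.016     ]
eye [ 0.41977804 -0.36576314  0.0045    ] [ 0.42145811 -0.36868051  0.0045    ]
lens [ 0.35934791 -0.37990493  0.009     ] [ 0.36108233 -0.38009757  0.009     ]
mailer [array([ 0.32777606, -0.23544309,  0.015     ]), array([ 0.3572886 , -0.23922216,  0.015     ]), array([ 0.35066221, -0.32141149,  0.015     ]), array([ 0.32268438, -0.31977465,  0.015     ])]
laptop corner [ 0.39059997 -0.33629217  0.016     ] [ 0.38901979 -0.32738901  0.01      ]
```

View pics/d0.png

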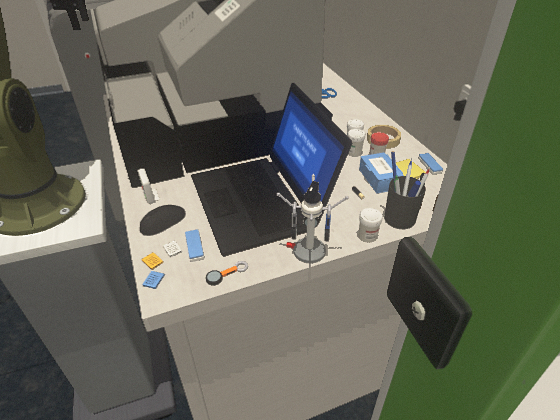

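Run:
```python
from h import *
import pickle
a,b=pickle.load(open('cal.pkl','rb'))
print('hinge',atz(a,270,245,.016), atz(a,268,237,.016))
c=np.array([.570,-.370])
for h in (156.5,66.5,-23.5,-113.5):
    t=np.radians(h);u=np.array([np.cos(t),np.sin(t)])
    print(h,[np.round((proj(d,[*(c+.066*u),.155])-o)*3.7) for d,o in((a,(140,175)),(b,(180,165)))],'seat',[np.round((proj(d,[*(c+.036*u),.125])-o)*3.7) for d,o in((a,(140,175)),(b,(180,165)))])
s=ctrl.get_state();print(R.from_rotvec(s['tool_rot']).as_matrix().round(3))
```

```text
hinge [ 0.61056811 -0.29318856  0.016     ] [ 0.63637729 -0.26800811  0.016     ]
156.5 [array([433., 122.]), array([361., 107.])] seat [array([488., 164.]), array([418., 154.])]
66.5 [array([485.,  50.]), array([491.,  38.])] seat [array([514., 122.]), array([487., 115.])]
-23.5 [array([659.,  67.]), array([615., 119.])] seat [array([609., 132.]), array([553., 160.])]
-113.5 [array([623., 143.]), array([484., 198.])] seat [array([588., 175.]), array([483., 202.])]
[[-0.97   0.244  0.   ]
 [ 0.244  0.97   0.   ]
 [-0.     0.    -1.   ]]
```

Run:
```python
from h import *
import pickle
a,b=pickle.load(open('cal.pkl','rb'))
print('screen top right',tri(a,(295,147),b,(350,138)))
for n,p in [('side mach front',(132,183)),('side mach right',(183,178)),('desk near-left',(108,80)),('desk corner',(148,320)),('laptop left',(195,175)),('mouse',(160,220))]: print(n,atz(b,*p,0))
for n,p in [('scene mach front right',(103,253)),('left',(2,262))]: print(n,atz(a,*p,0))
print('mach head lower front', tri(a,(15,100),b,(160,45)))
c=shot('wrist','w0.png')
```

```text
screen top right [ 0.67421465 -0.30926915  0.22277162]
side mach front [0.22622581 0.00879823 0.        ]
side mach right [ 0.35486839 -0.01270991  0.        ]
desk near-left [0.1867768  0.69774518 0.        ]
desk corner [ 0.22486723 -0.43440703  0.        ]
laptop left [ 0.38718253 -0.00970366  0.        ]
mouse [ 0.27805161 -0.16117887  0.        ]
scene mach front right [ 0.38868137 -0.00120715  0.        ]
left [0.22352525 0.15320721 0.        ]
mach head lower front [0.36091627 0.17707412 0.30568319]
```

View pics/w0.png

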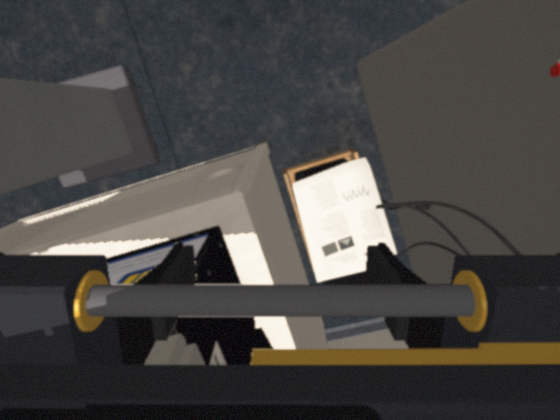

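Run:
```python
from h import *
import pickle
a,b=pickle.load(open('cal.pkl','rb'))
for d,p in ((a,(60,62)),(a,(60,5)),(a,(30,100)),(a,(120,15)),(a,(2,105))):
    o,r=ray(d,*p)
    for X in(.3,.4,.5,.6,.7): print(p,np.round(o+r*(X-o[0])/r[0],2),end='')
    print()
```

```text
(60, 62) [ 0.3  -0.13  0.43](60, 62) [0.4  0.05 0.4 ](60, 62) [0.5  0.24 0.38](60, 62) [0.6  0.42 0.36](60, 62) [0.7  0.6  0.34]
(60, 5) [ 0.3  -0.16  0.51](60, 5) [0.4  0.02 0.51](60, 5) [0.5  0.2  0.51](60, 5) [0.6  0.37 0.51](60, 5) [0.7  0.55 0.51]
(30, 100) [ 0.3  -0.    0.35](30, 100) [0.4  0.22 0.31](30, 100) [0.5  0.44 0.27](30, 100) [0.6  0.65 0.23](30, 100) [0.7  0.87 0.19]
(120, 15) [ 0.3  -0.3   0.49](120, 15) [ 0.4  -0.16  0.49](120, 15) [ 0.5  -0.02  0.48](120, 15) [0.6  0.11 0.48](120, 15) [0.7  0.25 0.47]
(2, 105) [0.3  0.13 0.33](2, 105) [0.4  0.38 0.29](2, 105) [0.5  0.64 0.24](2, 105) [0.6  0.89 0.19](2, 105) [0.7  1.15 0.15]
```

Call:
{"method": "jog_arm", "body": {
  "increments": [
    {"tz": -205},
    {"tz": -205},
    {"tz": -205},
    {"tz": -205},
    {"tz": -205}
  ]
}}

```text
validation failed for argument at $.in...
```

Call:
{"method": "jog_arm", "body": {
  "increments": [
    {"tz": -130, "ty": -150},
    {"tz": -130, "ty": -150},
    {"tz": -130, "ty": -150},
    {"tz": -130, "ty": -150},
    {"tz": -130, "ty": -150}
  ]
}}

```text
validation failed for argument at $.in...
```

Call:
{"method": "jog_arm", "body": {
  "increments": [
    {"tx": 0, "ty": 0, "tz": -205, "wx": 0, "wy": 0, "wz": 0, "gripper": 1},
    {"tx": 0, "ty": 0, "tz": -205, "wx": 0, "wy": 0, "wz": 0, "gripper": 1},
    {"tx": 0, "ty": 0, "tz": -205, "wx": 0, "wy": 0, "wz": 0, "gripper": 1},
    {"tx": 0, "ty": 0, "tz": -205, "wx": 0, "wy": 0, "wz": 0, "gripper": 1},
    {"tx": 0, "ty": 0, "tz": -205, "wx": 0, "wy": 0, "wz": 0, "gripper": 1}
  ]
}}

```text
time: 1.37
position: [0.1588, 0.63, 0.4306]
tool_rot: [0.387, 3.117, 0.003]
ft_force: [0.9, 1.9, 0.1]
grip_width: 0.999
grip_force: 0.0
```

Call:
{"method": "jog_arm", "body": {
  "increments": [
    {"tx": 0, "ty": -150, "tz": -130, "wx": 0, "wy": 0, "wz": 0, "gripper": 1},
    {"tx": 0, "ty": -150, "tz": -130, "wx": 0, "wy": 0, "wz": 0, "gripper": 1},
    {"tx": 0, "ty": -150, "tz": -130, "wx": 0, "wy": 0, "wz": 0, "gripper": 1},
    {"tx": 0, "ty": -150, "tz": -130, "wx": 0, "wy": 0, "wz": 0, "gripper": 1},
    {"tx": 0, "ty": -150, "tz": -130, "wx": 0, "wy": 0, "wz": 0, "gripper": 1}
  ]
}}

```text
time: 1.78
position: [0.1215, 0.4825, 0.5608]
tool_rot: [0.387, 3.117, 0.005]
ft_force: [-0.1, 0.5, -0.0]
grip_width: 1.001
grip_force: 0.0
```

Call:
{"method": "jog_arm", "body": {
  "increments": [
    {"tx": -200, "ty": -45, "tz": 0, "wx": 0, "wy": 0, "wz": 0.42, "gripper": 1},
    {"tx": -200, "ty": -45, "tz": 0, "wx": 0, "wy": 0, "wz": 0.42, "gripper": 1},
    {"tx": -200, "ty": -45, "tz": 0, "wx": 0, "wy": 0, "wz": 0.42, "gripper": 1},
    {"tx": -200, "ty": -45, "tz": 0, "wx": 0, "wy": 0, "wz": 0.42, "gripper": 1},
    {"tx": -200, "ty": -45, "tz": 0, "wx": 0, "wy": 0, "wz": 0.42, "gripper": 1}
  ]
}}

```text
time: 2.2
position: [0.307, 0.3906, 0.5581]
tool_rot: [1.032, 2.967, 0.002]
ft_force: [0.5, -0.0, -0.2]
grip_width: 1.002
grip_force: 0.0
```

Call:
{"method": "jog_arm", "body": {
  "increments": [
    {"tx": -200, "ty": -45, "tz": 0, "wx": 0, "wy": 0, "wz": 0.42, "gripper": 1},
    {"tx": -200, "ty": -45, "tz": 0, "wx": 0, "wy": 0, "wz": 0.42, "gripper": 1},
    {"tx": -200, "ty": -45, "tz": 0, "wx": 0, "wy": 0, "wz": 0.42, "gripper": 1},
    {"tx": -200, "ty": -45, "tz": 0, "wx": 0, "wy": 0, "wz": 0.42, "gripper": 1},
    {"tx": -200, "ty": -45, "tz": 0, "wx": 0, "wy": 0, "wz": 0.42, "gripper": 1}
  ]
}}

```text
time: 2.62
position: [0.4356, 0.2308, 0.558]
tool_rot: [1.628, 2.686, 0.002]
ft_force: [0.8, 0.4, -0.3]
grip_width: 1.001
grip_force: 0.0
```

Call:
{"method": "jog_arm", "body": {
  "increments": [
    {"tx": -200, "ty": -45, "tz": 0, "wx": 0, "wy": 0, "wz": 0.42, "gripper": 1},
    {"tx": -200, "ty": -45, "tz": 0, "wx": 0, "wy": 0, "wz": 0.42, "gripper": 1},
    {"tx": -200, "ty": -45, "tz": 0, "wx": 0, "wy": 0, "wz": 0.42, "gripper": 1},
    {"tx": -200, "ty": -45, "tz": 0, "wx": 0, "wy": 0, "wz": 0.42, "gripper": 1},
    {"tx": -200, "ty": -45, "tz": 0, "wx": 0, "wy": 0, "wz": 0.42, "gripper": 1}
  ]
}}

```text
time: 3.03
position: [0.4876, 0.0325, 0.5581]
tool_rot: [2.152, 2.288, 0.002]
ft_force: [0.1, -0.2, 0.6]
grip_width: 1.002
grip_force: 0.0
```

```bash
cat >> h.py <<'E'
def go(p,R1=None,head=None):
    s=ctrl.get_state(); R0=R.from_rotvec(s['tool_rot'])
    if head is not None:
        t=np.radians(head); x=np.array([np.cos(t),np.sin(t),0]); z=np.array([0,0,-1.]); R1=R.from_matrix(np.c_[x,np.cross(z,x),z])
    w=(R0.inv()*R1).as_rotvec() if R1 is not None else np.zeros(3)
    d=R0.inv().apply(np.array(p)-s['position'])*1000
    print('t',np.round(d,1),'w',np.round(w,3),'dist',np.linalg.norm(d).round(),'j',np.round(s['joint_positions'],2),'time',round(s['time'],2))
E
python3 -c "
from h import *
go([.54,-.33,.42],head=57)"
```

```text
t [-365.    30.   137.9] w [ 0.001 -0.001  0.637] dist 391.0 j [-0.66  0.03  0.56  1.13 -0.02  1.99 -0.04] time 3.03
```

Call:
{"method": "jog_arm", "body": {
  "increments": [
    {"tx": -200, "ty": 0, "tz": 0, "wx": 0, "wy": 0, "wz": 0.4, "gripper": 1},
    {"tx": -200, "ty": 0, "tz": 0, "wx": 0, "wy": 0, "wz": 0.4, "gripper": 1},
    {"tx": -200, "ty": 0, "tz": 0, "wx": 0, "wy": 0, "wz": 0.4, "gripper": 1},
    {"tx": -200, "ty": 0, "tz": 0, "wx": 0, "wy": 0, "wz": 0.4, "gripper": 1},
    {"tx": -200, "ty": 0, "tz": 0, "wx": 0, "wy": 0, "wz": 0.4, "gripper": 1}
  ]
}}

```text
time: 3.45
position: [0.4996, -0.1677, 0.5581]
tool_rot: [2.564, 1.813, 0.001]
ft_force: [-0.3, -0.6, 0.2]
grip_width: 0.997
grip_force: 0.0
```

```bash
python3 -c "
from h import *
go([.54,-.33,.42],head=57)"
```

```text
t [-139.6   92.   138.2] w [ 0.001 -0.     0.236] dist 217.0 j [-0.38  0.14  0.79  1.04 -0.11  2.    0.03] time 3.45
```

Call:
{"method": "jog_arm", "body": {
  "increments": [
    {"tx": -140, "ty": 90, "tz": 120, "wx": 0, "wy": 0, "wz": 0.236, "gripper": 1},
    {"tx": -140, "ty": 90, "tz": 120, "wx": 0, "wy": 0, "wz": 0.236, "gripper": 1},
    {"tx": -140, "ty": 90, "tz": 120, "wx": 0, "wy": 0, "wz": 0.236, "gripper": 1},
    {"tx": -140, "ty": 90, "tz": 120, "wx": 0, "wy": 0, "wz": 0.236, "gripper": 1},
    {"tx": -140, "ty": 90, "tz": 120, "wx": 0, "wy": 0, "wz": 0.236, "gripper": 1}
  ]
}}

```text
time: 3.87
position: [0.5393, -0.3279, 0.4362]
tool_rot: [-2.758, -1.504, -0.0]
ft_force: [0.4, 0.6, 0.2]
grip_width: 1.0
grip_force: 0.0
```

```bash
python3 -c "
from h import *
c=shot('wrist','w1.png')
go([.57,-.37,.25],head=57)
E=np.array(c['extrinsics']);print(E.round(3),-E[:3,:3].T@E[:3,3])
for p in ([.57,-.37,.179],[.542,-.347,.125],[.421,-.367,.0045]):print(proj(c,p))
print([(np.round(x['bbox']).tolist(),round(x['conf'],2)) for x in vision.spot_in('wrist','knob_grip')][:4])
c.pop('color');import pickle;pickle.dump(c,open('w1.pkl','wb'))
"
```

```text
t [-11.8  48.5 179.7] w [-0.006  0.005 -0.004] dist 187.0 j [-0.09  0.36  0.88  1.12 -0.27  1.79  0.12] time 3.92
[[ 0.84  -0.542  0.    -0.632]
 [-0.521 -0.808  0.277 -0.077]
 [-0.15  -0.233 -0.961  0.601]
 [ 0.     0.     0.     1.   ]] [ 0.58106795 -0.26444575  0.59856863]
[318.77911183 186.27846804]
[288.62603138 174.7146236 ]
[235.65834527 207.59515847]
[([303.0, 167.0, 329.0, 200.0], 0.82)]
```

View pics/w1.png

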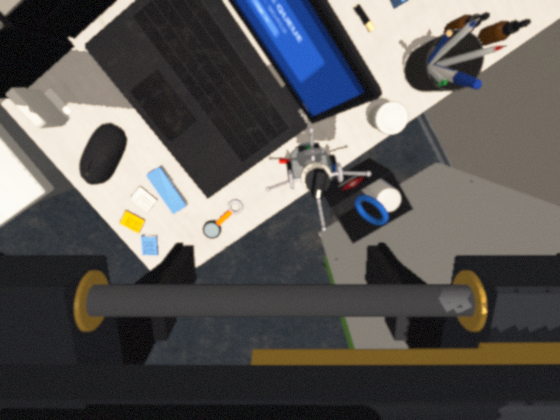

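The wrist view shows the knob at (318,182). The empty hook's tip is at (323,230), the other tips are at (268,188), (302,116) and (370,173), and the pointer is at (283,160).

```bash
python3 -c "
from h import *
a=cv2.imread('pics/w1.png')[145:215,275:365]
cv2.imwrite('pics/w1c.png',cv2.resize(a,None,fx=8,fy=8,interpolation=cv2.INTER_CUBIC))
"
```

```text
(no output)
```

View pics/w1c.png

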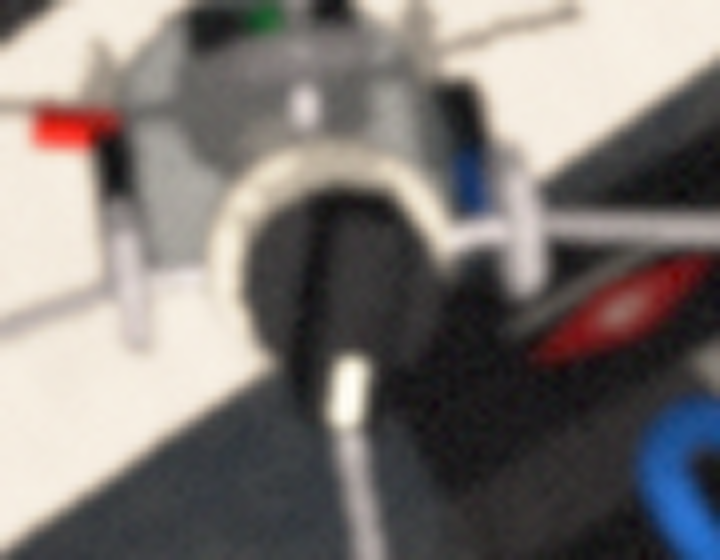

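The wing runs almost vertically in the crop, with the white mark at its outer end (348,390). That puts its heading at about -128°, so the tool's x axis can stay near 52°.

```bash
python3 -c "
from h import *
import pickle
c=pickle.load(open('w1.pkl','rb'))
print('hub',atz(c,275+330/8,145+255/8,.139),'wing',atz(c,275+347/8,145+305/8,.179))
for p in ((323,230),(268,188),(370,173),(302,116)): print(atz(c,*p,.155))
print('ptr',atz(c,275+32/8,145+126/8,.01),'end mark',atz(c,275+348/8,145+390/8,.175))
print('eye',atz(c,235,206,.0045),'lens',atz(c,211.5,229,.009))
go([.57,-.37,.2],head=52)
"
```

```text
hub [ 0.57276009 -0.36714423  0.139     ] wing [ 0.57163396 -0.3663212   0.179     ]
[ 0.54290281 -0.43108536  0.155     ]
[ 0.51235843 -0.34202352  0.155     ]
[ 0.63412441 -0.39686968  0.155     ]
[ 0.59783308 -0.28860408  0.155     ]
ptr [ 0.53166878 -0.33789734  0.01      ] end mark [ 0.56464804 -0.37904109  0.175     ]
eye [ 0.42170441 -0.36393987  0.0045    ] lens [ 0.36274578 -0.37559848  0.009     ]
t [-14.1  50.9 231.7] w [-0.007  0.005  0.083] dist 238.0 j [-0.09  0.36  0.88  1.12 -0.27  1.79  0.12] time 3.97
```

Call:
{"method": "jog_arm", "body": {
  "increments": [
    {"tx": -12, "ty": 52, "tz": 150, "wx": 0, "wy": 0, "wz": 0.085, "gripper": 0.45},
    {"tx": -12, "ty": 52, "tz": 150, "wx": 0, "wy": 0, "wz": 0.085, "gripper": 0.45},
    {"tx": -12, "ty": 52, "tz": 150, "wx": 0, "wy": 0, "wz": 0.085, "gripper": 0.45},
    {"tx": -12, "ty": 52, "tz": 180, "wx": 0, "wy": 0, "wz": 0.085, "gripper": 0.45},
    {"tx": -12, "ty": 52, "tz": 180, "wx": 0, "wy": 0, "wz": 0.085, "gripper": 0.45}
  ]
}}

```text
time: 4.38
position: [0.576, -0.3628, 0.2525]
tool_rot: [-2.815, -1.385, 0.004]
ft_force: [-0.0, 1.4, -0.4]
grip_width: 0.709
grip_force: 0.0
```

```bash
python3 -c "
from h import *
c=shot('wrist','w2.png')
go([.572,-.369,.155],head=52)
a=c['color'];print(proj(c,[.572,-.369,.179]),proj(c,[.572,-.369,.139]))
cv2.imwrite('pics/w2.png',a)
"
```

```text
t [-7.4  2.7 94.4] w [-0.01   0.001  0.007] dist 95.0 j [-0.06  0.48  0.85  1.34 -0.35  1.48  0.11] time 4.43
[280.33011049 227.20563901] [280.5607625  211.07463351]
```

View pics/w2.png

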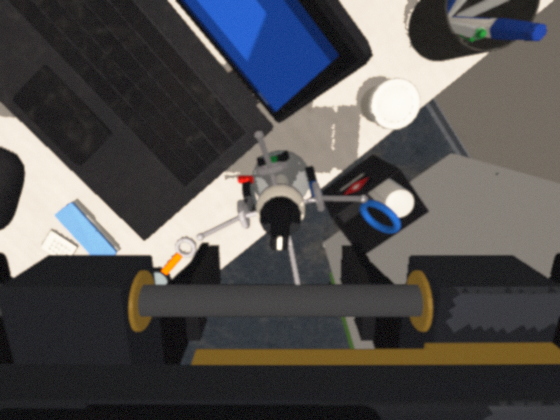

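The knob is centred between the fingers at (281,225), with its mark at (278,243), so the wing lines up with the tool. I'll go down now.

Call:
{"method": "jog_arm", "body": {
  "increments": [
    {"tx": -7, "ty": 2, "tz": 0, "wx": 0, "wy": 0, "wz": 0.03, "gripper": 0.45},
    {"tx": -7, "ty": 2, "tz": 30, "wx": 0, "wy": 0, "wz": 0.03, "gripper": 0.45},
    {"tx": -7, "ty": 2, "tz": 60, "wx": 0, "wy": 0, "wz": 0.03, "gripper": 0.45},
    {"tx": -7, "ty": 2, "tz": 94, "wx": 0, "wy": 0, "wz": 0.03, "gripper": 0.45},
    {"tx": -7, "ty": 2, "tz": 94, "wx": 0, "wy": 0, "wz": 0.03, "gripper": 0.45}
  ]
}}

```text
time: 4.85
position: [0.5722, -0.3692, 0.1601]
tool_rot: [-2.835, -1.34, 0.005]
ft_force: [-0.6, 1.5, -0.8]
grip_width: 0.455
grip_force: 0.0
```

Call:
{"method": "jog_arm", "body": {
  "increments": [
    {"tx": 0, "ty": 0, "tz": 1, "wx": 0, "wy": 0, "wz": 0, "gripper": 0.1},
    {"tx": 0, "ty": 0, "tz": 1, "wx": 0, "wy": 0, "wz": 0, "gripper": 0.1},
    {"tx": 0, "ty": 0, "tz": 1, "wx": 0, "wy": 0, "wz": 0, "gripper": 0.1},
    {"tx": 0, "ty": 0, "tz": 1, "wx": 0, "wy": 0, "wz": 0, "gripper": 0.1},
    {"tx": 0, "ty": 0, "tz": 1, "wx": 0, "wy": 0, "wz": 0, "gripper": 0.1}
  ],
  "grip_force": 12
}}

```text
time: 5.27
position: [0.5712, -0.3692, 0.1656]
tool_rot: [-2.833, -1.34, 0.002]
ft_force: [-13.4, 11.9, 14.4]
grip_width: 0.161
grip_force: 8.9
```

Call:
{"method": "jog_arm", "body": {
  "increments": [
    {"tx": 0, "ty": -2, "tz": -3, "wx": 0, "wy": 0, "wz": 0.1, "gripper": 0.1},
    {"tx": 0, "ty": -2, "tz": -3, "wx": 0, "wy": 0, "wz": 0.2, "gripper": 0.1},
    {"tx": 0, "ty": -2, "tz": -3, "wx": 0, "wy": 0, "wz": 0.3, "gripper": 0.1},
    {"tx": 0, "ty": -2, "tz": -3, "wx": 0, "wy": 0, "wz": 0.4, "gripper": 0.1},
    {"tx": 0, "ty": -2, "tz": -3, "wx": 0, "wy": 0, "wz": 0.5, "gripper": 0.1}
  ]
}}

```text
time: 5.68
position: [0.5708, -0.3688, 0.1658]
tool_rot: [-3.082, -0.591, 0.004]
ft_force: [-5.2, 1.4, -3.0]
grip_width: 0.163
grip_force: 12.0
```

Call:
{"method": "jog_arm", "body": {
  "increments": [
    {"tx": 0, "ty": 0, "tz": 0, "wx": 0, "wy": 0, "wz": 0.1, "gripper": 0.1},
    {"tx": 0, "ty": 0, "tz": 0, "wx": 0, "wy": 0, "wz": 0.2, "gripper": 0.1},
    {"tx": 0, "ty": 0, "tz": 0, "wx": 0, "wy": 0, "wz": 0.3, "gripper": 0.1},
    {"tx": 0, "ty": 0, "tz": 0, "wx": 0, "wy": 0, "wz": 0.4, "gripper": 0.1},
    {"tx": 0, "ty": 0, "tz": 0, "wx": 0, "wy": 0, "wz": 0.5, "gripper": 0.1}
  ]
}}

```text
time: 6.1
position: [0.5708, -0.3689, 0.1658]
tool_rot: [-3.133, 0.19, 0.005]
ft_force: [-3.8, 1.8, -2.7]
grip_width: 0.158
grip_force: 12.0
```

```bash
python3 -c "
from h import *
a=shot('scene');b=shot('side');s=ctrl.get_state();print(s['position'],s['tool_rot'],s['ft_force'],s['torque'],np.round(s['joint_positions'],2))
A=cv2.resize(a['color'][165:285,245:345],None,fx=4,fy=4,interpolation=cv2.INTER_CUBIC);B=cv2.resize(b['color'][155:275,260:360],None,fx=4,fy=4,interpolation=cv2.INTER_CUBIC)
cv2.imwrite('pics/t1.png',np.hstack([A,B]))
"
```

```text
[ 0.57084992 -0.3688778   0.16581854] [-3.13383421  0.18529905  0.00539481] [-5.02227601  3.06636255 -1.47780045] [0.67223291 1.12405389 0.07155584] [-0.17  0.61  1.04  1.47 -0.52  1.37 -0.79]
```

View pics/t1.png

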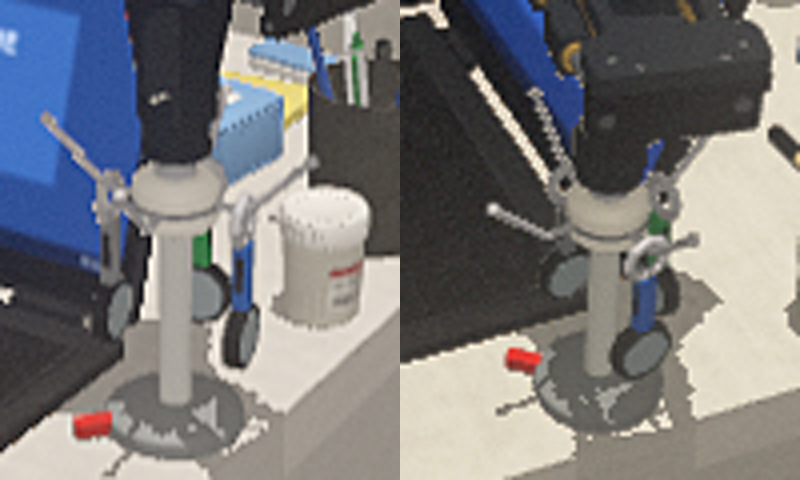

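The head has turned. The empty hook's tip is now at composite (492,210) in the side view and (118,195) in the scene view.

```bash
python3 -c "
from h import *
import pickle
a,b=pickle.load(open('cal.pkl','rb'))
p=tri(a,(274.5,213.75),b,(283,207.5));print(p)
for q in (p,atz(b,283,207.5,.155)):
  d=q-np.array([.571,-.3695,0]);print(q,np.degrees(np.arctan2(d[1],d[0])),np.hypot(*d[:2]))
s=ctrl.get_state();x=R.from_rotvec(s['tool_rot']).as_matrix()[:,0];print(np.degrees(np.arctan2(x[1],x[0])))
d=atz(b,260+108/4,155+353/4,.01)-np.array([.571,-.3695,0]);print(np.degrees(np.arctan2(d[1],d[0])),d)
d=atz(a,245+75/4,165+425/4,.01)-np.array([.571,-.3695,0]);print(np.degrees(np.arctan2(d[1],d[0])),d)
"
```

```text
[ 0.50560582 -0.38601576  0.15646436]
[ 0.50560582 -0.38601576  0.15646436] -165.82594630136663 0.0674475281445865
[ 0.5060371  -0.38532863  0.155     ] -166.30634488894617 0.06686347377478224
-6.767540264304713
144.35647841811777 [-0.04053815  0.02906907  0.01      ]
145.13759237560907 [-0.04231696  0.02947946  0.01      ]
```

Call:
{"method": "jog_arm", "body": {
  "increments": [
    {"tx": 0, "ty": 0, "tz": 0, "wx": 0, "wy": 0, "wz": 0.1, "gripper": 0.1},
    {"tx": 0, "ty": 0, "tz": 0, "wx": 0, "wy": 0, "wz": 0.2, "gripper": 0.1},
    {"tx": 0, "ty": 0, "tz": 0, "wx": 0, "wy": 0, "wz": 0.3, "gripper": 0.1},
    {"tx": 0, "ty": 0, "tz": 0, "wx": 0, "wy": 0, "wz": 0.4, "gripper": 0.1},
    {"tx": 0, "ty": 0, "tz": 0, "wx": 0, "wy": 0, "wz": 0.5, "gripper": 0.1}
  ]
}}

```text
time: 6.62
position: [0.5709, -0.3689, 0.1659]
tool_rot: [-2.99, 0.958, 0.006]
ft_force: [-5.1, 3.1, -3.0]
grip_width: 0.157
grip_force: 12.0
```

Call:
{"method": "jog_arm", "body": {
  "increments": [
    {"tx": 0, "ty": 0, "tz": 0, "wx": 0, "wy": 0, "wz": 0.1, "gripper": 0.1},
    {"tx": 0, "ty": 0, "tz": 0, "wx": 0, "wy": 0, "wz": 0.2, "gripper": 0.1},
    {"tx": 0, "ty": 0, "tz": 0, "wx": 0, "wy": 0, "wz": 0.3, "gripper": 0.1},
    {"tx": 0, "ty": 0, "tz": 0, "wx": 0, "wy": 0, "wz": 0.38, "gripper": 0.1},
    {"tx": 0, "ty": 0, "tz": 0, "wx": 0, "wy": 0, "wz": 0.38, "gripper": 0.1}
  ]
}}

```text
time: 7.03
position: [0.5708, -0.3689, 0.1658]
tool_rot: [-2.757, 1.504, 0.006]
ft_force: [-3.9, 3.5, -2.7]
grip_width: 0.159
grip_force: 12.0
```

```bash
python3 -c "
from h import *
a=shot('scene');b=shot('side');s=ctrl.get_state();print(s['position'],s['tool_rot'],s['ft_force'],s['torque'],np.round(s['joint_positions'],2))
x=R.from_rotvec(s['tool_rot']).as_matrix()[:,0];print(np.degrees(np.arctan2(x[1],x[0])))
A=cv2.resize(a['color'][165:285,245:345],None,fx=4,fy=4,interpolation=cv2.INTER_CUBIC);B=cv2.resize(b['color'][155:275,260:360],None,fx=4,fy=4,interpolation=cv2.INTER_CUBIC)
cv2.imwrite('pics/t2.png',np.hstack([A,B]))
"
```

```text
[ 0.57082376 -0.36894979  0.16583871] [-2.75966515  1.49953983  0.00625606] [-4.85713976  2.84840667 -2.82252524] [0.62591533 1.19825877 0.02104121] [-0.23  0.69  1.18  1.47 -0.63  1.41 -1.6 ]
-57.03745052937543
```

View pics/t2.png

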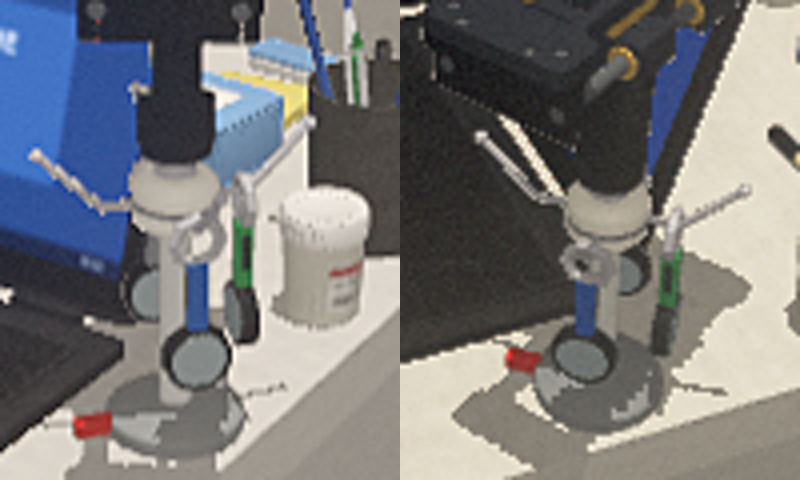

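The empty hook now points front-left, with its tip at scene (36,155) and side (482,135) in the composite. The pointer is at (75,427) and (508,357).

```bash
python3 -c "
from h import *
import pickle
a,b=pickle.load(open('cal.pkl','rb'))
C=np.array([.571,-.3692,0])
S=lambda u,v:(245+u/4,165+v/4)
D=lambda u,v:(260+(u-400)/4,155+v/4)
def rep(n,q):
  d=q-C;print(n,q.round(4),np.degrees(np.arctan2(d[1],d[0])).round(1),np.hypot(*d[:2]).round(4))
rep('tip',tri(a,S(36,155),b,D(482,135)));rep('s',atz(a,*S(36,155),.155));rep('d',atz(b,*D(482,135),.155))
rep('other',tri(a,S(308,124),b,D(745,190)))
rep('ptr',tri(a,S(75,427),b,D(508,357)));rep('s',atz(a,*S(75,428),.008));rep('d',atz(b,*D(508,358),.008))
rep('bend',tri(a,S(105,208),b,D(553,200)))
"
```

```text
tip [ 0.5202 -0.3286  0.1548] 141.4 0.0651
s [ 0.5207 -0.3276  0.155 ] 140.4 0.0653
d [ 0.5199 -0.33    0.155 ] 142.5 0.0644
other [ 0.6243 -0.409   0.1538] -36.7 0.0665
ptr [ 0.5307 -0.339   0.0066] 143.1 0.0503
s [ 0.529  -0.3397  0.008 ] 145.0 0.0513
d [ 0.5299 -0.3422  0.008 ] 146.7 0.0492
bend [ 0.5519 -0.3444  0.1185] 127.5 0.0313
```

The hook (about 142°) and the pointer (about 143–145°) agree within tolerance. I'll release the knob and lift.

Call:
{"method": "jog_arm", "body": {
  "increments": [
    {"tx": 0, "ty": 0, "tz": 0, "wx": 0, "wy": 0, "wz": 0, "gripper": 0.4},
    {"tx": 0, "ty": 0, "tz": 0, "wx": 0, "wy": 0, "wz": 0, "gripper": 0.4},
    {"tx": 0, "ty": 0, "tz": 0, "wx": 0, "wy": 0, "wz": 0, "gripper": 0.4},
    {"tx": 0, "ty": 0, "tz": 0, "wx": 0, "wy": 0, "wz": 0, "gripper": 0.4},
    {"tx": 0, "ty": 0, "tz": -30, "wx": 0, "wy": 0, "wz": 0, "gripper": 0.4}
  ]
}}

```text
time: 7.55
position: [0.571, -0.3672, 0.1907]
tool_rot: [-2.76, 1.499, 0.013]
ft_force: [-0.2, 1.3, -0.6]
grip_width: 0.381
grip_force: 0.0
```

Call:
{"method": "jog_arm", "body": {
  "increments": [
    {"tx": 0, "ty": 0, "tz": -120, "wx": 0, "wy": 0, "wz": 0, "gripper": 0.5},
    {"tx": 0, "ty": 0, "tz": -120, "wx": 0, "wy": 0, "wz": 0, "gripper": 0.5},
    {"tx": 0, "ty": 0, "tz": -120, "wx": 0, "wy": 0, "wz": 0, "gripper": 0.5},
    {"tx": 0, "ty": 0, "tz": -120, "wx": 0, "wy": 0, "wz": 0, "gripper": 0.5},
    {"tx": 0, "ty": 0, "tz": -120, "wx": 0, "wy": 0, "wz": 0, "gripper": 0.5}
  ]
}}

```text
time: 7.97
position: [0.5728, -0.3713, 0.3189]
tool_rot: [2.759, -1.501, 0.009]
ft_force: [0.3, 0.3, -0.8]
grip_width: 0.499
grip_force: 0.0
```

```bash
python3 -c "
from h import *
go([.393,-.3715,.15],head=12)"
```

```text
t [-98.5 151.4 168. ] w [ 1.000e-03 -6.000e-03 -1.206e+00] dist 247.0 j [-0.19  0.58  1.19  1.23 -0.54  1.65 -1.68] time 7.97
```

Call:
{"method": "jog_arm", "body": {
  "increments": [
    {"tx": -98, "ty": 151, "tz": 0, "wx": 0, "wy": 0, "wz": -0.6, "gripper": 0.5},
    {"tx": -98, "ty": 151, "tz": 0, "wx": 0, "wy": 0, "wz": -0.6, "gripper": 0.5},
    {"tx": -98, "ty": 151, "tz": 0, "wx": 0, "wy": 0, "wz": -0.6, "gripper": 0.5},
    {"tx": -98, "ty": 151, "tz": 0, "wx": 0, "wy": 0, "wz": -0.6, "gripper": 0.5},
    {"tx": -98, "ty": 151, "tz": 0, "wx": 0, "wy": 0, "wz": -0.6, "gripper": 0.5}
  ]
}}

```text
time: 8.38
position: [0.3853, -0.3715, 0.3139]
tool_rot: [-3.077, 0.617, 0.003]
ft_force: [-1.3, -1.0, 0.1]
grip_width: 0.501
grip_force: 0.0
```

Call:
{"method": "jog_arm", "body": {
  "increments": [
    {"tx": 0, "ty": 0, "tz": 150, "wx": 0, "wy": 0, "wz": -0.6, "gripper": 0.4},
    {"tx": 0, "ty": 0, "tz": 150, "wx": 0, "wy": 0, "wz": -0.6, "gripper": 0.4},
    {"tx": 0, "ty": 0, "tz": 150, "wx": 0, "wy": 0, "wz": -0.6, "gripper": 0.4},
    {"tx": 0, "ty": 0, "tz": 150, "wx": 0, "wy": 0, "wz": -0.6, "gripper": 0.4},
    {"tx": 0, "ty": 0, "tz": 150, "wx": 0, "wy": 0, "wz": -0.6, "gripper": 0.4}
  ]
}}

```text
time: 8.8
position: [0.3889, -0.3657, 0.1587]
tool_rot: [-3.117, -0.329, 0.014]
ft_force: [-0.6, 0.9, 0.4]
grip_width: 0.404
grip_force: 0.0
```

```bash
python3 -c "
from h import *
go([.393,-.3715,.05],head=12)
c=shot('wrist','w3.png');im=c['color'];hsv=cv2.cvtColor(im,cv2.COLOR_BGR2HSV)
m=cv2.inRange(hsv,(8,140,120),(20,255,255));n,l,st,ce=cv2.connectedComponentsWithStats(m)
for i in range(1,n):
  if st[i][4]>30: print(st[i],ce[i],atz(c,*ce[i],.009), atz(c,*ce[i],.0045))
print(proj(c,[.393,-.3715,.009]),proj(c,[.421,-.365,.0045]),proj(c,[.361,-.378,.009]))
k=max(range(1,n),key=lambda i:-abs(ce[i]-proj(c,[.393,-.3715,.009])).sum()*(st[i][4]>30)-1e4*(st[i][4]<=30))
ys,xs=np.where(l==k);P=np.array([atz(c,u,v,.009)[:2] for u,v in zip(xs,ys)]);q=P-P.mean(0);w=np.linalg.svd(q,full_matrices=False)[2];print('axis',np.degrees(np.arctan2(w[0][1],w[0][0])),'ext',np.ptp(q@w[0]),np.ptp(q@w[1]),P.mean(0),(np.max(q@w[0])+np.min(q@w[0]))/2)
for t in('loupe','loupe_eye'):print(t,[(np.round(x['bbox']).tolist(),round(x['conf'],2)) for x in vision.spot_in('wrist',t)][:3])
"
```

```text
t [  3.7   7.5 108.6] w [-0.008  0.008  0.001] dist 109.0 j [-0.26  0.2   1.09  1.84 -0.19  1.22 -0.48] time 8.8
[282 170  11  37 386] [287.09326425 187.9119171 ] [ 0.39331699 -0.37061028  0.009     ] [ 0.39227139 -0.37088447  0.0045    ]
[185 273   9  58 243] [188.49794239 302.98765432] [ 0.25395482 -0.29787634  0.009     ] [ 0.25089567 -0.29709964  0.0045    ]
[367 273   9  58 276] [371.57971014 301.78623188] [ 0.29532491 -0.47999413  0.009     ] [ 0.29286349 -0.48184873  0.0045    ]
[ 134  345  375   19 3669] [330.70700463 355.32324884] [ 0.22319731 -0.45575496  0.009     ] [ 0.21969376 -0.45725934  0.0045    ]
[287.96397962 188.4380974 ] [287.53340304 156.51307877] [287.41118743 221.99248846]
axis -168.78640223601312 ext 0.034171868682142253 0.009737417906751028 [ 0.39323099 -0.37062727] 0.0002571126886241615
loupe [([271.0, 141.0, 305.0, 240.0], 0.67)]
loupe_eye [([268.0, 141.0, 304.0, 239.0], 0.7)]
```

Call:
{"method": "jog_arm", "body": {
  "increments": [
    {"tx": 4, "ty": 7, "tz": 30, "wx": 0, "wy": 0, "wz": 0.014, "gripper": 0.35},
    {"tx": 4, "ty": 7, "tz": 60, "wx": 0, "wy": 0, "wz": 0.014, "gripper": 0.35},
    {"tx": 4, "ty": 7, "tz": 90, "wx": 0, "wy": 0, "wz": 0.014, "gripper": 0.35},
    {"tx": 4, "ty": 7, "tz": 115, "wx": 0, "wy": 0, "wz": 0.014, "gripper": 0.35},
    {"tx": 4, "ty": 7, "tz": 115, "wx": 0, "wy": 0, "wz": 0.014, "gripper": 0.35}
  ]
}}

```text
time: 9.37
position: [0.3956, -0.3734, 0.0469]
tool_rot: [-3.124, -0.294, 0.009]
ft_force: [-1.2, 0.9, -0.8]
grip_width: 0.351
grip_force: 0.0
```

```bash
python3 -c "
from h import *
go([.393,-.371,.0035],head=11.3)"
```

```text
t [-1.9 -2.7 43.4] w [-0.004  0.005 -0.009] dist 44.0 j [-0.13  0.4   0.99  1.93 -0.38  1.03 -0.35] time 9.37
```

Call:
{"method": "jog_arm", "body": {
  "increments": [
    {"tx": -2, "ty": -2, "tz": 20, "wx": 0, "wy": 0, "wz": 0, "gripper": 0.35},
    {"tx": -2, "ty": -2, "tz": 35, "wx": 0, "wy": 0, "wz": 0, "gripper": 0.35},
    {"tx": -2, "ty": -2, "tz": 42, "wx": 0, "wy": 0, "wz": 0, "gripper": 0.35},
    {"tx": -2, "ty": -2, "tz": 42, "wx": 0, "wy": 0, "wz": 0, "gripper": 0.35},
    {"tx": -2, "ty": -2, "tz": 42, "wx": 0, "wy": 0, "wz": 0, "gripper": 0.35}
  ]
}}

```text
time: 9.78
position: [0.3958, -0.3745, 0.0093]
tool_rot: [3.127, 0.297, 0.001]
ft_force: [-0.5, -0.7, 0.9]
grip_width: 0.35
grip_force: 0.0
```

```bash
python3 -c "
from h import *
go([.393,-.371,.0035],head=11.3);print(ctrl.get_state()['ft_force'])"
```

```text
t [-2.1 -3.9  5.8] w [ 0.001 -0.001 -0.008] dist 7.0 j [-0.08  0.45  0.94  1.96 -0.45  0.95 -0.3 ] time 9.78
[-0.51936615 -0.6762898   0.93732483]
```

Call:
{"method": "jog_arm", "body": {
  "increments": [
    {"tx": -2, "ty": -3, "tz": 3, "wx": 0, "wy": 0, "wz": 0, "gripper": 0.35},
    {"tx": -2, "ty": -3, "tz": 3, "wx": 0, "wy": 0, "wz": 0, "gripper": 0.35},
    {"tx": -2, "ty": -3, "tz": 3, "wx": 0, "wy": 0, "wz": 0, "gripper": 0.35},
    {"tx": -2, "ty": -3, "tz": 3, "wx": 0, "wy": 0, "wz": 0, "gripper": 0.35},
    {"tx": -2, "ty": -3, "tz": 3, "wx": 0, "wy": 0, "wz": 0, "gripper": 0.35}
  ]
}}

```text
time: 10.2
position: [0.3931, -0.3716, 0.0059]
tool_rot: [3.127, 0.298, 0.001]
ft_force: [-0.5, -0.8, 0.3]
grip_width: 0.35
grip_force: 0.0
```

```bash
python3 -c "
from h import *
go([.393,-.371,.0035],head=11.3);print(ctrl.get_state()['ft_force'])"
```

```text
t [ 0.  -0.6  2.4] w [ 0.    -0.001 -0.007] dist 2.0 j [-0.09  0.45  0.94  1.97 -0.45  0.95 -0.3 ] time 10.2
[-0.45220614 -0.84608852  0.32883063]
```

Close on the handle.

Call:
{"method": "jog_arm", "body": {
  "increments": [
    {"tx": 0, "ty": 0, "tz": 3, "wx": 0, "wy": 0, "wz": 0, "gripper": 0.35},
    {"tx": 0, "ty": 0, "tz": 3, "wx": 0, "wy": 0, "wz": 0, "gripper": 0.05},
    {"tx": 0, "ty": 0, "tz": 3, "wx": 0, "wy": 0, "wz": 0, "gripper": 0.05},
    {"tx": 0, "ty": 0, "tz": 3, "wx": 0, "wy": 0, "wz": 0, "gripper": 0.05},
    {"tx": 0, "ty": 0, "tz": 3, "wx": 0, "wy": 0, "wz": 0, "gripper": 0.05}
  ],
  "grip_force": 20
}}

```text
time: 10.62
position: [0.3927, -0.3715, 0.0025]
tool_rot: [-3.127, -0.298, 0.0]
ft_force: [0.5, 0.2, 0.8]
grip_width: 0.135
grip_force: 0.1
```

Call:
{"method": "jog_arm", "body": {
  "increments": [
    {"tx": 0, "ty": 0, "tz": 0, "wx": 0, "wy": 0, "wz": 0, "gripper": 0.05},
    {"tx": 0, "ty": 0, "tz": 0, "wx": 0, "wy": 0, "wz": 0, "gripper": 0.05},
    {"tx": 0, "ty": 0, "tz": -15, "wx": 0, "wy": 0, "wz": 0, "gripper": 0.05},
    {"tx": 0, "ty": 0, "tz": -40, "wx": 0, "wy": 0, "wz": 0, "gripper": 0.05},
    {"tx": 0, "ty": 0, "tz": -70, "wx": 0, "wy": 0, "wz": 0, "gripper": 0.05}
  ]
}}

```text
time: 11.03
position: [0.3915, -0.3709, 0.0729]
tool_rot: [-3.126, -0.296, 0.005]
ft_force: [0.2, -0.2, -0.4]
grip_width: 0.111
grip_force: 20.0
```

```bash
cat >> h.py <<'E'
C=np.array([.5708,-.369,0]);TE=np.array([.0285,0,-.002])
def hang(s,phi=45,dz=0,H=142.3,eye=None,out=0):
    h=np.radians(H);o=np.array([np.cos(h),np.sin(h),0]);k=np.array([0,0,1.]);f=np.radians(phi)
    z=-o*np.cos(f)-k*np.sin(f);x=-o*np.sin(f)+k*np.cos(f);R1=R.from_matrix(np.c_[x,np.cross(z,x),z])
    E=C+.036*o+.125*k+s/1000*(o+k)/2**.5+dz/1000*k+out/1000*o
    st=ctrl.get_state();e=st['position']+R.from_rotvec(st['tool_rot']).apply(TE)-C-.125*k
    print('eye now in seat frame (out,tan,z) mm',np.round([1e3*e@o-36,1e3*e@np.cross(k,o),1e3*e[2]],1),'ft',np.round(st['ft_force'],1))
    print('target tcp',(E-R1.apply(TE)).round(4)); go(E-R1.apply(TE),R1)
E
python3 -c "
from h import *
hang(110,75)
hang(90,45)"
```

```text
eye now in seat frame (out,tan,z) mm [ 85.8  89.9 -50.1] ft [ 0.2 -0.2 -0.4]
target tcp [ 0.4594 -0.2829  0.1935]
t [  82.9  -73.9 -120.6] w [-0.111  0.249  0.842] dist 164.0 j [-0.17  0.34  1.03  1.92 -0.33  1.06 -0.38] time 11.03
eye now in seat frame (out,tan,z) mm [ 85.8  89.9 -50.1] ft [ 0.2 -0.2 -0.4]
target tcp [ 0.4771 -0.2966  0.1671]
t [ 97.9 -57.1 -94.3] w [-0.333  0.74   0.802] dist 147.0 j [-0.17  0.34  1.03  1.92 -0.33  1.06 -0.38] time 11.03
```

Raise and yaw first, then pitch.

Call:
{"method": "jog_arm", "body": {
  "increments": [
    {"tx": 83, "ty": -74, "tz": -120, "wx": -0.11, "wy": 0.25, "wz": 0.84, "gripper": 0.05},
    {"tx": 83, "ty": -74, "tz": -120, "wx": -0.11, "wy": 0.25, "wz": 0.84, "gripper": 0.05},
    {"tx": 83, "ty": -74, "tz": -120, "wx": -0.11, "wy": 0.25, "wz": 0.84, "gripper": 0.05},
    {"tx": 83, "ty": -74, "tz": -120, "wx": -0.11, "wy": 0.25, "wz": 0.84, "gripper": 0.05},
    {"tx": 83, "ty": -74, "tz": -120, "wx": -0.11, "wy": 0.25, "wz": 0.84, "gripper": 0.05}
  ]
}}

```text
time: 11.45
position: [0.4544, -0.2904, 0.1834]
tool_rot: [3.068, -0.365, 0.197]
ft_force: [0.8, 0.2, -0.5]
grip_width: 0.111
grip_force: 20.0
```

```bash
python3 -c "
from h import *
hang(80,45)"
```

```text
eye now in seat frame (out,tan,z) mm [78.6 -2.6 64.2] ft [ 0.8  0.2 -0.5]
target tcp [ 0.4827 -0.3009  0.16  ]
t [26.6  2.8 27.3] w [-0.162  0.637  0.396] dist 38.0 j [-0.63 -0.05  1.14  1.93  0.05  1.1  -1.31] time 11.45
```

Call:
{"method": "jog_arm", "body": {
  "increments": [
    {"tx": 15, "ty": 3, "tz": 15, "wx": -0.16, "wy": 0.64, "wz": 0.4, "gripper": 0.05},
    {"tx": 20, "ty": 3, "tz": 20, "wx": -0.16, "wy": 0.64, "wz": 0.4, "gripper": 0.05},
    {"tx": 26, "ty": 3, "tz": 27, "wx": -0.16, "wy": 0.64, "wz": 0.4, "gripper": 0.05},
    {"tx": 26, "ty": 3, "tz": 27, "wx": -0.16, "wy": 0.64, "wz": 0.4, "gripper": 0.05},
    {"tx": 26, "ty": 3, "tz": 27, "wx": -0.16, "wy": 0.64, "wz": 0.4, "gripper": 0.05}
  ]
}}

```text
time: 11.87
position: [0.4818, -0.3007, 0.1601]
tool_rot: [2.704, -0.763, 0.874]
ft_force: [-0.6, -1.5, 0.1]
grip_width: 0.111
grip_force: 20.0
```

```bash
python3 -c "
from h import *
hang(60,45)"
```

```text
eye now in seat frame (out,tan,z) mm [54.6 -2.3 53.6] ft [-0.6 -1.5  0.1]
target tcp [ 0.4939 -0.3096  0.1459]
t [ 3.6  0.6 20.3] w [-0.042  0.15   0.094] dist 21.0 j [-0.18 -0.29  0.56  2.31  0.56  0.51 -2.12] time 11.87
```

```bash
python3 -c "
from h import *
hang(62,53)
s=ctrl.get_state();print(s['qd'].round(3) if hasattr(s['qd'],'round') else s['qd'])"
```

```text
eye now in seat frame (out,tan,z) mm [54.6 -2.3 53.6] ft [-0.6 -1.5  0.1]
target tcp [ 0.4906 -0.307   0.1501]
t [ 2.8  0.4 14.4] w [-0.035  0.011  0.096] dist 15.0 j [-0.18 -0.29  0.56  2.31  0.56  0.51 -2.12] time 11.87
[ 1.824 -0.005 -1.878  0.709  0.969 -1.141 -1.764]
```

Call:
{"method": "jog_arm", "body": {
  "increments": [
    {"tx": 0, "ty": 0, "tz": 0, "wx": 0, "wy": 0, "wz": 0, "gripper": 0.05},
    {"tx": 0, "ty": 0, "tz": 0, "wx": 0, "wy": 0, "wz": 0, "gripper": 0.05},
    {"tx": 0, "ty": 0, "tz": 0, "wx": 0, "wy": 0, "wz": 0, "gripper": 0.05},
    {"tx": 0, "ty": 0, "tz": 0, "wx": 0, "wy": 0, "wz": 0, "gripper": 0.05},
    {"tx": 0, "ty": 0, "tz": 0, "wx": 0, "wy": 0, "wz": 0, "gripper": 0.05}
  ]
}}

```text
time: 12.28
position: [0.4835, -0.3021, 0.1601]
tool_rot: [2.706, -0.759, 0.865]
ft_force: [0.4, 0.1, -0.3]
grip_width: 0.11
grip_force: 20.0
```

```bash
python3 -c "
from h import *
hang(62,53);hang(62,45)
s=ctrl.get_state();print(s['qd'].round(3) if hasattr(s['qd'],'round') else s['qd'])"
```

```text
eye now in seat frame (out,tan,z) mm [52.3 -2.4 53.4] ft [ 0.4  0.1 -0.3]
target tcp [ 0.4906 -0.307   0.1501]
t [ 1.1  0.1 13.1] w [-0.033  0.016  0.101] dist 13.0 j [-0.19 -0.29  0.57  2.3   0.55  0.51 -2.11] time 12.28
eye now in seat frame (out,tan,z) mm [52.3 -2.4 53.4] ft [ 0.4  0.1 -0.3]
target tcp [ 0.4928 -0.3087  0.1473]
t [ 1.7  0.3 17. ] w [-0.04   0.155  0.098] dist 17.0 j [-0.19 -0.29  0.57  2.3   0.55  0.51 -2.11] time 12.28
[ 0.005  0.002 -0.019  0.014  0.005 -0.006 -0.009]
```

Call:
{"method": "jog_arm", "body": {
  "increments": [
    {"tx": 1, "ty": 0, "tz": 5, "wx": -0.035, "wy": 0.02, "wz": 0.1, "gripper": 0.05},
    {"tx": 1, "ty": 0, "tz": 9, "wx": -0.035, "wy": 0.02, "wz": 0.1, "gripper": 0.05},
    {"tx": 1, "ty": 0, "tz": 13, "wx": -0.035, "wy": 0.02, "wz": 0.1, "gripper": 0.05},
    {"tx": 1, "ty": 0, "tz": 13, "wx": -0.035, "wy": 0.02, "wz": 0.1, "gripper": 0.05},
    {"tx": 1, "ty": 0, "tz": 13, "wx": -0.035, "wy": 0.02, "wz": 0.1, "gripper": 0.05}
  ]
}}

```text
time: 12.7
position: [0.4889, -0.3067, 0.1486]
tool_rot: [2.645, -0.901, 0.887]
ft_force: [0.2, -0.2, 0.2]
grip_width: 0.11
grip_force: 20.0
```

```bash
python3 -c "
from h import *
hang(55,53)
import pickle
a=shot('scene');b=shot('side');pickle.dump((a,b),open('p.pkl','wb'))
for d,n in((a,'scene'),(b,'side')):
  for t in('loupe_eye','hook_tip'):print(n,t,[(np.round(x['bbox']).tolist(),round(x['conf'],2)) for x in vision.spot_in(n,t)][:3])
  h=np.radians(142.3);o=np.array([np.cos(h),np.sin(h),0])
  print('tip',proj(d,C+.066*o+[0,0,.155]))
  s=ctrl.get_state();e=s['position']+R.from_rotvec(s['tool_rot']).apply(TE);print('eye',proj(d,e))
  m=cv2.inRange(cv2.cvtColor(d['color'],cv2.COLOR_BGR2HSV),(8,150,120),(20,255,255));n_,l,st,ce=cv2.connectedComponentsWithStats(m)
  print([(st[i].tolist(),ce[i].round(1).tolist()) for i in range(1,n_) if st[i][4]>8],'handle',proj(d,s['position']-R.from_rotvec(s['tool_rot']).apply([0,0,.002])))
"
```

```text
eye now in seat frame (out,tan,z) mm [45.4  0.7 42.4] ft [ 0.2 -0.2  0.2]
target tcp [ 0.4945 -0.31    0.1451]
t [ 3.  -0.8  6.6] w [ 0.003 -0.003  0.002] dist 7.0 j [-0.12 -0.23  0.5   2.31  0.62  0.47 -2.3 ] time 12.7
scene loupe_eye [([212.0, 192.0, 251.0, 229.0], 0.82)]
scene hook_tip [([274.0, 185.0, 323.0, 262.0], 0.93)]
tip [253.7141139 204.2794703]
eye [245.27112362 198.8538308 ]
[([236, 202, 5, 5, 16], [238.1, 204.0]), ([225, 213, 5, 5, 14], [227.2, 214.7]), ([119, 343, 17, 3, 21], [127.3, 343.9])] handle [233.34664133 209.10359209]
side loupe_eye [([244.0, 177.0, 276.0, 200.0], 0.56)]
side hook_tip [([283.0, 174.0, 347.0, 249.0], 0.65)]
tip [279.61915737 188.47580731]
eye [271.98085112 181.87523549]
[([231, 133, 19, 24, 83], [239.9, 145.2]), ([262, 182, 6, 6, 16], [264.7, 184.2]), ([146, 255, 17, 11, 64], [153.5, 260.4]), ([142, 260, 13, 9, 16], [148.2, 264.7])] handle [261.41917169 186.63230218]
```

Call:
{"method": "jog_arm", "body": {
  "increments": [
    {"tx": 3, "ty": -1, "tz": 3, "wx": 0, "wy": 0, "wz": 0, "gripper": 0.05},
    {"tx": 3, "ty": -1, "tz": 6, "wx": 0, "wy": 0, "wz": 0, "gripper": 0.05},
    {"tx": 3, "ty": -1, "tz": 6, "wx": 0, "wy": 0, "wz": 0, "gripper": 0.05},
    {"tx": 3, "ty": -1, "tz": 6, "wx": 0, "wy": 0, "wz": 0, "gripper": 0.05},
    {"tx": 3, "ty": -1, "tz": 6, "wx": 0, "wy": 0, "wz": 0, "gripper": 0.05}
  ]
}}

```text
time: 13.42
position: [0.4941, -0.3095, 0.1458]
tool_rot: [2.644, -0.904, 0.888]
ft_force: [0.1, -0.2, -0.4]
grip_width: 0.112
grip_force: 20.0
```

```bash
python3 -c "
from h import *
hang(40,53)"
```

```text
eye now in seat frame (out,tan,z) mm [39.5 -0.2 39.6] ft [ 0.1 -0.2 -0.4]
target tcp [ 0.5029 -0.3165  0.1345]
t [ 2.1  0.2 15.7] w [ 0.003 -0.003  0.   ] dist 16.0 j [-0.12 -0.21  0.5   2.3   0.61  0.45 -2.3 ] time 13.42
```

Call:
{"method": "jog_arm", "body": {
  "increments": [
    {"tx": 0.5, "ty": 0, "tz": 4, "wx": 0, "wy": 0, "wz": 0, "gripper": 0.05},
    {"tx": 1, "ty": 0, "tz": 8, "wx": 0, "wy": 0, "wz": 0, "gripper": 0.05},
    {"tx": 1.5, "ty": 0, "tz": 12, "wx": 0, "wy": 0, "wz": 0, "gripper": 0.05},
    {"tx": 2, "ty": 0, "tz": 16, "wx": 0, "wy": 0, "wz": 0, "gripper": 0.05},
    {"tx": 2, "ty": 0, "tz": 16, "wx": 0, "wy": 0, "wz": 0, "gripper": 0.05}
  ]
}}

```text
time: 13.83
position: [0.5031, -0.3166, 0.1336]
tool_rot: [2.644, -0.904, 0.887]
ft_force: [0.1, -1.2, -0.8]
grip_width: 0.109
grip_force: 20.0
```

```bash
python3 -c "
from h import *
hang(20,53)"
```

```text
eye now in seat frame (out,tan,z) mm [28.1 -0.1 27.4] ft [ 0.1 -1.2 -0.8]
target tcp [ 0.5141 -0.3252  0.1204]
t [ 3.1 -0.  18.9] w [ 0.004 -0.003  0.001] dist 19.0 j [-0.13 -0.16  0.53  2.29  0.59  0.41 -2.29] time 13.83
```

Call:
{"method": "jog_arm", "body": {
  "increments": [
    {"tx": 0.8, "ty": 0, "tz": 5, "wx": 0, "wy": 0, "wz": 0, "gripper": 0.05},
    {"tx": 1.5, "ty": 0, "tz": 10, "wx": 0, "wy": 0, "wz": 0, "gripper": 0.05},
    {"tx": 2.2, "ty": 0, "tz": 15, "wx": 0, "wy": 0, "wz": 0, "gripper": 0.05},
    {"tx": 3, "ty": 0, "tz": 19, "wx": 0, "wy": 0, "wz": 0, "gripper": 0.05},
    {"tx": 3, "ty": 0, "tz": 19, "wx": 0, "wy": 0, "wz": 0, "gripper": 0.05}
  ]
}}

```text
time: 14.25
position: [0.5142, -0.3252, 0.1204]
tool_rot: [2.644, -0.903, 0.887]
ft_force: [-0.1, -0.3, -0.4]
grip_width: 0.107
grip_force: 20.0
```

```bash
python3 -c "
from h import *
hang(4,53,-2)"
```

```text
eye now in seat frame (out,tan,z) mm [14.1 -0.1 14.2] ft [-0.1 -0.3 -0.4]
target tcp [ 0.523  -0.3321  0.1071]
t [ 0.9 -0.  17.4] w [ 0.004 -0.003  0.001] dist 17.0 j [-0.13 -0.1   0.56  2.28  0.56  0.35 -2.26] time 14.25
```

```bash
python3 -c "
from h import *
hang(14,40,-1)"
```

```text
eye now in seat frame (out,tan,z) mm [14.1 -0.1 14.2] ft [-0.1 -0.3 -0.4]
target tcp [ 0.5212 -0.3307  0.1108]
t [ 1.3 -0.  13. ] w [0.004 0.224 0.001] dist 13.0 j [-0.13 -0.1   0.56  2.28  0.56  0.35 -2.26] time 14.25
```

Call:
{"method": "jog_arm", "body": {
  "increments": [
    {"tx": 0.3, "ty": 0, "tz": 3, "wx": 0, "wy": 0.05, "wz": 0, "gripper": 0.05},
    {"tx": 0.6, "ty": 0, "tz": 6, "wx": 0, "wy": 0.1, "wz": 0, "gripper": 0.05},
    {"tx": 0.9, "ty": 0, "tz": 9, "wx": 0, "wy": 0.16, "wz": 0, "gripper": 0.05},
    {"tx": 1.3, "ty": 0, "tz": 13, "wx": 0, "wy": 0.22, "wz": 0, "gripper": 0.05},
    {"tx": 1.3, "ty": 0, "tz": 13, "wx": 0, "wy": 0.22, "wz": 0, "gripper": 0.05}
  ]
}}

```text
time: 14.67
position: [0.5148, -0.3302, 0.1307]
tool_rot: [2.552, -0.88, 1.047]
ft_force: [-2.0, 3.3, -11.1]
grip_width: 0.112
grip_force: 20.0
```

```bash
python3 -c "
from h import *
hang(10,30,-2)"
```

```text
eye now in seat frame (out,tan,z) mm [13.2  3.7 27.1] ft [ -2.    3.3 -11.1]
target tcp [ 0.5268 -0.335   0.1044]
t [-9.6 -3.6 27.5] w [ 0.004  0.269 -0.004] dist 29.0 j [ 0.44 -0.1  -0.01  2.35  0.91  0.21 -2.64] time 14.67
```

Call:
{"method": "jog_arm", "body": {
  "increments": [
    {"tx": 0, "ty": 0, "tz": -6, "wx": 0, "wy": -0.2, "wz": 0, "gripper": 0.05},
    {"tx": 0, "ty": 0, "tz": -6, "wx": 0, "wy": -0.2, "wz": 0, "gripper": 0.05},
    {"tx": 0, "ty": 0, "tz": -6, "wx": 0, "wy": -0.2, "wz": 0, "gripper": 0.05},
    {"tx": 0, "ty": 0, "tz": -6, "wx": 0, "wy": -0.2, "wz": 0, "gripper": 0.05},
    {"tx": 0, "ty": 0, "tz": -6, "wx": 0, "wy": -0.2, "wz": 0, "gripper": 0.05}
  ]
}}

```text
time: 15.08
position: [0.5109, -0.3285, 0.136]
tool_rot: [2.692, -0.933, 0.796]
ft_force: [-7.6, 6.1, -2.8]
grip_width: 0.11
grip_force: 20.0
```

```bash
python3 -c "
from h import *
hang(14,50)
s=ctrl.get_state();print(np.round(s['qd'],2))"
```

```text
eye now in seat frame (out,tan,z) mm [13.4  4.8 28.1] ft [-7.6  6.1 -2.8]
target tcp [ 0.5182 -0.3284  0.115 ]
t [-6.6 -4.6 20.7] w [ 0.003  0.124 -0.008] dist 22.0 j [ 0.29 -0.07  0.17  2.19  0.27  0.46 -1.99] time 15.08
[ 0.   -0.01 -0.03  0.04  0.12 -0.07 -0.13]
```

```bash
cat > chk.py <<'E'
from h import *
import pickle
def chk():
    s=ctrl.get_state();Rt=R.from_rotvec(s['tool_rot'])
    for n in('scene','side'):
        d=shot(n);pickle.dump(d,open(n+'.pkl','wb'))
        m=cv2.inRange(cv2.cvtColor(d['color'],cv2.COLOR_BGR2HSV),(8,150,120),(20,255,255));n_,l,st,ce=cv2.connectedComponentsWithStats(m)
        P=lambda t:proj(d,s['position']+Rt.apply(t)).round(1)
        print(n,[(st[i].tolist(),ce[i].round(1).tolist()) for i in range(1,n_) if st[i][4]>5],'pred ends',P([.014,0,-.002]),P([-.014,0,-.002]),'eye',P(TE),'lens',P([-.033,0,-.002]))
        for t in('loupe_eye','hook_tip'):print(n,t,[(np.round(x['bbox']).tolist(),round(x['conf'],2)) for x in vision.spot_in(n,t)][:3])
chk()
E
python3 chk.py
```

```text
scene [([255, 209, 4, 5, 8], [256.6, 210.8]), ([241, 216, 6, 6, 19], [243.2, 218.4]), ([121, 343, 16, 3, 20], [128.1, 344.0])] pred ends [256.9 209.9] [244.5 219. ] eye [263.3 205.2] lens [236.2 225.1]
scene loupe_eye [([223.0, 204.0, 268.0, 229.0], 0.82)]
scene hook_tip [([255.0, 188.0, 324.0, 262.0], 0.87)]
side [([249, 142, 19, 25, 71], [257.4, 155.4]), ([235, 166, 3, 3, 7], [236.0, 167.0]), ([277, 194, 5, 3, 11], [279.0, 194.9]), ([146, 255, 17, 11, 64], [153.6, 260.3]), ([142, 260, 13, 9, 18], [148.0, 264.4])] pred ends [281.  194.2] [270.  197.8] eye [286.9 192.3] lens [262.8 200.1]
side loupe_eye [([253.0, 189.0, 295.0, 206.0], 0.76)]
side hook_tip [([282.0, 181.0, 351.0, 251.0], 0.93)]
```

Call:
{"method": "jog_arm", "body": {
  "increments": [
    {"tx": -2, "ty": -1, "tz": 0, "wx": 0, "wy": 0, "wz": 0, "gripper": 0.05},
    {"tx": -4, "ty": -2, "tz": 0, "wx": 0, "wy": 0, "wz": 0, "gripper": 0.05},
    {"tx": -6, "ty": -3, "tz": 0, "wx": 0, "wy": 0, "wz": 0, "gripper": 0.05},
    {"tx": -8, "ty": -4, "tz": 0, "wx": 0, "wy": 0, "wz": 0, "gripper": 0.05},
    {"tx": -8, "ty": -4, "tz": 0, "wx": 0, "wy": 0, "wz": 0, "gripper": 0.05}
  ]
}}

```text
time: 15.8
position: [0.5129, -0.3219, 0.1365]
tool_rot: [2.687, -0.925, 0.816]
ft_force: [-0.4, 1.0, -1.8]
grip_width: 0.11
grip_force: 20.0
```

```bash
python3 -c "
from h import *
hang(20,55)
s=ctrl.get_state();print(np.round(s['qd'],2))"; python3 chk.py
```

```text
eye now in seat frame (out,tan,z) mm [16.  -1.7 28.9] ft [-0.4  1.  -1.8]
target tcp [ 0.5136 -0.3248  0.1212]
t [-6.6  1.9 14. ] w [-0.001  0.023 -0.006] dist 16.0 j [ 0.29 -0.08  0.15  2.21  0.3   0.45 -2.02] time 15.8
[-0.   -0.    0.   -0.   -0.01  0.01  0.01]
scene [([254, 208, 2, 4, 7], [254.6, 209.3]), ([239, 214, 5, 6, 19], [241.1, 216.6]), ([120, 343, 9, 2, 12], [124.2, 343.4]), ([130, 344, 6, 2, 8], [132.8, 344.5])] pred ends [254.7 208.3] [242.5 217.5] eye [261.  203.5] lens [234.4 223.7]
scene loupe_eye [([226.0, 200.0, 265.0, 227.0], 0.86)]
scene hook_tip [([256.0, 189.0, 317.0, 262.0], 0.68)]
side [([250, 140, 17, 24, 71], [257.1, 153.0]), ([234, 163, 6, 4, 8], [236.2, 164.5]), ([258, 166, 3, 6, 7], [259.3, 168.7]), ([277, 192, 5, 3, 10], [279.1, 192.8]), ([142, 255, 21, 14, 84], [152.3, 261.1])] pred ends [280.9 191.8] [270.  195.5] eye [286.6 189.8] lens [262.9 198. ]
side loupe_eye [([254.0, 191.0, 293.0, 203.0], 0.51)]
side hook_tip [([293.0, 183.0, 335.0, 249.0], 0.66)]
```

Call:
{"method": "jog_arm", "body": {
  "increments": [
    {"tx": -2, "ty": 0.5, "tz": 0, "wx": 0, "wy": 0, "wz": 0, "gripper": 0.05},
    {"tx": -4, "ty": 1, "tz": 0, "wx": 0, "wy": 0, "wz": 0, "gripper": 0.05},
    {"tx": -6, "ty": 1, "tz": 0, "wx": 0, "wy": 0, "wz": 0, "gripper": 0.05},
    {"tx": -6, "ty": 1, "tz": 0, "wx": 0, "wy": 0, "wz": 0, "gripper": 0.05},
    {"tx": -6, "ty": 1, "tz": 0, "wx": 0, "wy": 0, "wz": 0, "gripper": 0.05}
  ]
}}

```text
time: 16.52
position: [0.5077, -0.32, 0.1327]
tool_rot: [2.687, -0.926, 0.815]
ft_force: [-0.1, 1.2, -1.3]
grip_width: 0.11
grip_force: 20.0
```

```bash
python3 -c "
from h import *
hang(20,55)
hang(20,47)
s=ctrl.get_state();print(np.round(s['qd'],2))"; python3 chk.py
```

```text
eye now in seat frame (out,tan,z) mm [21.3 -0.  25.1] ft [-0.1  1.2 -1.3]
target tcp [ 0.5136 -0.3248  0.1212]
t [-0.1  0.2 13.8] w [-0.001  0.024 -0.006] dist 14.0 j [ 0.29 -0.08  0.15  2.22  0.31  0.44 -2.03] time 16.52
eye now in seat frame (out,tan,z) mm [21.3 -0.  25.1] ft [-0.1  1.2 -1.3]
target tcp [ 0.5157 -0.3264  0.1182]
t [ 0.6  0.2 17.7] w [-0.     0.163 -0.006] dist 18.0 j [ 0.29 -0.08  0.15  2.22  0.31  0.44 -2.03] time 16.52
[ 0.    0.    0.   -0.01 -0.    0.    0.  ]
scene [([250, 210, 4, 5, 11], [252.0, 211.8]), ([237, 217, 5, 6, 18], [238.7, 219.7]), ([122, 343, 15, 3, 20], [129.0, 344.1])] pred ends [252.1 210.9] [240.  220.1] eye [258.4 206.1] lens [231.8 226.3]
scene loupe_eye [([221.0, 208.0, 264.0, 233.0], 0.5)]
scene hook_tip [([256.0, 185.0, 322.0, 265.0], 0.9)]
side [([246, 142, 18, 24, 71], [254.0, 155.0]), ([231, 165, 5, 4, 7], [233.1, 166.3]), ([252, 167, 6, 3, 7], [254.7, 167.7]), ([275, 193, 5, 5, 13], [276.8, 194.2]), ([142, 255, 21, 14, 88], [152.5, 261.3])] pred ends [278.1 193.3] [267.3 196.9] eye [283.8 191.3] lens [260.2 199.3]
side loupe_eye [([256.0, 191.0, 291.0, 208.0], 0.75)]
side hook_tip [([283.0, 174.0, 347.0, 248.0], 0.76)]
```

Call:
{"method": "jog_arm", "body": {
  "increments": [
    {"tx": 0, "ty": 0, "tz": 2, "wx": 0, "wy": 0.02, "wz": 0, "gripper": 0.05},
    {"tx": 0, "ty": 0, "tz": 4, "wx": 0, "wy": 0.04, "wz": 0, "gripper": 0.05},
    {"tx": 0, "ty": 0, "tz": 6, "wx": 0, "wy": 0.06, "wz": 0, "gripper": 0.05},
    {"tx": 0, "ty": 0, "tz": 8, "wx": 0, "wy": 0.08, "wz": 0, "gripper": 0.05},
    {"tx": 0, "ty": 0, "tz": 8, "wx": 0, "wy": 0.08, "wz": 0, "gripper": 0.05}
  ]
}}

```text
time: 17.23
position: [0.5102, -0.3221, 0.1246]
tool_rot: [2.634, -0.908, 0.912]
ft_force: [-1.4, 0.1, -0.6]
grip_width: 0.112
grip_force: 20.0
```

```bash
sed -i 's/TE=np.array(.*)$/TE=np.array([.028,0,.003])/' h.py; python3 -c "
from h import *
hang(12,55);hang(12,45)"
```

```text
eye now in seat frame (out,tan,z) mm [16.7  0.1 14.5] ft [-1.4  0.1 -0.6]
target tcp [ 0.5161 -0.3267  0.1199]
t [2.9 0.  8.3] w [ 0.    -0.054 -0.006] dist 9.0 j [ 0.32 -0.09  0.11  2.29  0.48  0.32 -2.21] time 17.23
eye now in seat frame (out,tan,z) mm [16.7  0.1 14.5] ft [-1.4  0.1 -0.6]
target tcp [ 0.5183 -0.3284  0.1158]
t [ 2.6  0.  13.2] w [ 0.001  0.12  -0.005] dist 13.0 j [ 0.32 -0.09  0.11  2.29  0.48  0.32 -2.21] time 17.23
```

Call:
{"method": "jog_arm", "body": {
  "increments": [
    {"tx": 0.5, "ty": 0, "tz": 2.5, "wx": 0, "wy": 0.02, "wz": 0, "gripper": 0.05},
    {"tx": 1, "ty": 0, "tz": 5, "wx": 0, "wy": 0.04, "wz": 0, "gripper": 0.05},
    {"tx": 1.5, "ty": 0, "tz": 7.5, "wx": 0, "wy": 0.06, "wz": 0, "gripper": 0.05},
    {"tx": 2, "ty": 0, "tz": 10, "wx": 0, "wy": 0.08, "wz": 0, "gripper": 0.05},
    {"tx": 2, "ty": 0, "tz": 10, "wx": 0, "wy": 0.08, "wz": 0, "gripper": 0.05}
  ]
}}

```text
time: 17.65
position: [0.5167, -0.3272, 0.1183]
tool_rot: [2.577, -0.888, 1.009]
ft_force: [-0.7, -0.7, -0.6]
grip_width: 0.111
grip_force: 20.0
```

```bash
python3 -c "
from h import *
hang(6,47);hang(6,42)"; python3 chk.py
```

```text
eye now in seat frame (out,tan,z) mm [ 9.7  0.2 10.1] ft [-0.7 -0.7 -0.6]
target tcp [ 0.5211 -0.3306  0.1123]
t [ 0.  -0.1  8.2] w [ 0.001  0.005 -0.005] dist 8.0 j [ 0.4  -0.07  0.03  2.33  0.83  0.22 -2.56] time 17.65
eye now in seat frame (out,tan,z) mm [ 9.7  0.2 10.1] ft [-0.7 -0.7 -0.6]
target tcp [ 0.5224 -0.3316  0.1104]
t [-0.1 -0.1 10.6] w [ 0.001  0.092 -0.005] dist 11.0 j [ 0.4  -0.07  0.03  2.33  0.83  0.22 -2.56] time 17.65
scene [([55, 0, 5, 8, 16], [56.3, 4.0]), ([56, 10, 4, 3, 7], [57.6, 11.1]), ([57, 14, 3, 7, 10], [57.9, 16.7]), ([256, 216, 4, 5, 11], [257.5, 217.7]), ([243, 225, 6, 6, 19], [245.6, 227.3]), ([120, 343, 17, 3, 21], [128.0, 344.0])] pred ends [257.6 216.6] [247.1 227.1] eye [264.7 212.8] lens [240.  234.3]
scene loupe_eye [([230.0, 207.0, 270.0, 239.0], 0.71)]
scene hook_tip [([277.0, 185.0, 311.0, 263.0], 0.73)]
side [([245, 149, 19, 26, 87], [253.7, 162.9]), ([254, 175, 4, 6, 8], [256.0, 177.1]), ([280, 199, 4, 6, 12], [281.8, 200.7]), ([146, 255, 17, 11, 63], [153.6, 260.3]), ([142, 260, 13, 9, 16], [148.9, 265.1])] pred ends [282.8 199.3] [273.3 204.4] eye [289.3 198.5] lens [267.1 207.8]
side loupe_eye [([258.0, 196.0, 298.0, 215.0], 0.75)]
side hook_tip [([288.0, 183.0, 334.0, 251.0], 0.62)]
```

```bash
cat > arc.py <<'E'
from h import *
import sys
h=np.radians(142.3);o=np.array([np.cos(h),np.sin(h),0]);k=np.array([0,0,1.])
st=ctrl.get_state();Rt=R.from_rotvec(st['tool_rot'])
seat=C+.036*o+.125*k
p=st['position']+Rt.apply([0,0,-.002])-seat
print('handle now out,tan,z',np.round([1e3*p@o,1e3*p@np.cross(k,o),1e3*p[2]],1),'ft',np.round(st['ft_force'],1),np.round(st['joint_positions'],2))
for th,eo,ez in((50,7,6),(45,6,4),(35,4,1),(25,3,-2),(15,2,-4),(5,1,-5)):
    t=np.radians(th);H=seat+((eo+28*np.sin(t))*o+(ez-28*np.cos(t))*k)/1000
    print(th,np.round(1e3*Rt.inv().apply(H-Rt.apply([0,0,-.002])-st['position']),1))
E
python3 arc.py
```

```text
handle now out,tan,z [32.7 -0.2 -3.6] ft [ 0.5 -0.3 -1. ] [ 0.4  -0.07  0.03  2.33  0.83  0.22 -2.56]
50 [-2.6  0.3  9. ]
45 [-3.2  0.3 13.6]
35 [-3.2  0.3 22. ]
25 [-3.   0.2 29.5]
15 [-1.4  0.2 36. ]
5 [ 1.6  0.2 41.3]
```

Call:
{"method": "jog_arm", "body": {
  "increments": [
    {"tx": 0, "ty": 0, "tz": 0, "wx": 0, "wy": 0, "wz": 0, "gripper": 0.05},
    {"tx": -1, "ty": 0, "tz": 4, "wx": 0, "wy": 0, "wz": 0, "gripper": 0.05},
    {"tx": -2, "ty": 0, "tz": 7, "wx": 0, "wy": 0, "wz": 0, "gripper": 0.05},
    {"tx": -2.5, "ty": 0, "tz": 10, "wx": 0, "wy": 0, "wz": 0, "gripper": 0.05},
    {"tx": -3, "ty": 0, "tz": 13, "wx": 0, "wy": 0, "wz": 0, "gripper": 0.05}
  ],
  "grip_force": 5
}}

```text
time: 18.37
position: [0.5228, -0.3315, 0.1078]
tool_rot: [2.576, -0.889, 1.012]
ft_force: [-1.1, 0.5, 0.8]
grip_width: 0.115
grip_force: 5.0
```

```bash
python3 arc.py; python3 chk.py
```

```text
handle now out,tan,z [ 26.2  -0.3 -15.7] ft [-1.1  0.5  0.8] [ 0.44 -0.03 -0.01  2.33  0.93  0.19 -2.67]
50 [ 0.9  0.3 -4.3]
45 [0.3 0.3 0.3]
35 [0.3 0.3 8.7]
25 [ 0.5  0.3 16.3]
15 [ 2.1  0.3 22.8]
5 [ 5.1  0.3 28.1]
scene [([60, 0, 2, 5, 6], [60.8, 1.7]), ([55, 3, 5, 5, 13], [56.5, 5.2]), ([56, 9, 4, 4, 7], [57.4, 10.7]), ([57, 14, 4, 14, 24], [58.4, 20.6]), ([64, 26, 2, 4, 6], [64.3, 27.8]), ([59, 29, 3, 3, 6], [60.0, 29.8]), ([260, 220, 4, 5, 12], [261.4, 221.9]), ([248, 229, 6, 6, 19], [250.2, 231.8]), ([122, 343, 14, 3, 18], [128.1, 343.9])] pred ends [261.6 221.1] [251.2 231.5] eye [268.7 217.3] lens [244.2 238.6]
scene loupe_eye [([235.0, 212.0, 270.0, 244.0], 0.87), ([265.0, 186.0, 325.0, 283.0], 0.22)]
scene hook_tip [([255.0, 185.0, 325.0, 264.0], 0.95)]
side [([250, 155, 17, 26, 77], [257.4, 168.5]), ([255, 180, 7, 5, 10], [258.5, 181.9]), ([283, 203, 5, 5, 12], [284.8, 204.8]), ([146, 255, 14, 11, 54], [153.1, 260.0]), ([142, 260, 9, 8, 11], [145.8, 263.2]), ([152, 266, 3, 3, 6], [153.0, 267.2])] pred ends [286.4 204. ] [276.9 209. ] eye [292.9 203.2] lens [270.6 212.3]
side loupe_eye [([359.0, 204.0, 385.0, 240.0], 0.68), ([264.0, 200.0, 298.0, 219.0], 0.57)]
side hook_tip [([281.0, 175.0, 348.0, 249.0], 0.75)]
```

Call:
{"method": "jog_arm", "body": {
  "increments": [
    {"tx": 0, "ty": 0, "tz": 2, "wx": 0, "wy": -0.03, "wz": 0, "gripper": 0.05},
    {"tx": 0, "ty": 0, "tz": 4, "wx": 0, "wy": -0.06, "wz": 0, "gripper": 0.05},
    {"tx": 0, "ty": 0, "tz": 6, "wx": 0, "wy": -0.09, "wz": 0, "gripper": 0.05},
    {"tx": 0, "ty": 0, "tz": 8, "wx": 0, "wy": -0.12, "wz": 0, "gripper": 0.05},
    {"tx": 0, "ty": 0, "tz": 8, "wx": 0, "wy": -0.12, "wz": 0, "gripper": 0.05}
  ],
  "grip_force": 4
}}

```text
time: 19.08
position: [0.5282, -0.3356, 0.1031]
tool_rot: [2.66, -0.919, 0.867]
ft_force: [0.1, 0.2, 0.7]
grip_width: 0.115
grip_force: 4.0
```

```bash
python3 arc.py; python3 chk.py | grep -v hook_tip
```

```text
handle now out,tan,z [ 19.4  -0.4 -20.2] ft [0.1 0.2 0.7] [ 0.41  0.01  0.04  2.22  0.4   0.31 -2.12]
50 [ -2.5   0.4 -12. ]
45 [-2.6  0.4 -7.4]
35 [-1.6  0.4  1. ]
25 [-0.5  0.4  8.4]
15 [ 1.8  0.4 14.7]
5 [ 5.5  0.4 19.6]
scene [([60, 0, 3, 5, 8], [60.9, 2.1]), ([263, 221, 3, 4, 8], [263.9, 222.4]), ([253, 231, 5, 7, 22], [254.8, 234.0]), ([122, 343, 15, 3, 19], [128.9, 344.1])] pred ends [265.8 223.3] [254.2 232.6] eye [273.2 220.3] lens [246.4 238.9]
scene loupe_eye [([244.0, 214.0, 271.0, 248.0], 0.61), ([317.0, 209.0, 338.0, 249.0], 0.53)]
side [([257, 158, 18, 24, 62], [264.7, 171.2]), ([242, 181, 6, 5, 10], [244.4, 183.2]), ([262, 183, 7, 3, 10], [265.0, 183.9]), ([285, 205, 4, 6, 10], [286.8, 207.1]), ([142, 255, 21, 14, 85], [152.2, 261.3])] pred ends [290.1 207. ] [279.6 210.8] eye [296.9 206.9] lens [272.7 213.2]
side loupe_eye [([268.0, 199.0, 301.0, 227.0], 0.56)]
```

Call:
{"method": "jog_arm", "body": {
  "increments": [
    {"tx": 0, "ty": 0, "tz": 2, "wx": 0, "wy": 0, "wz": 0, "gripper": 0.05},
    {"tx": 0, "ty": 0, "tz": 4, "wx": 0, "wy": 0, "wz": 0, "gripper": 0.05},
    {"tx": 0, "ty": 0, "tz": 6, "wx": 0, "wy": 0, "wz": 0, "gripper": 0.05},
    {"tx": 0, "ty": 0, "tz": 8, "wx": 0, "wy": 0, "wz": 0, "gripper": 0.05},
    {"tx": 0, "ty": 0, "tz": 8, "wx": 0, "wy": 0, "wz": 0, "gripper": 0.05}
  ]
}}

```text
time: 19.8
position: [0.5312, -0.3381, 0.0957]
tool_rot: [2.66, -0.917, 0.866]
ft_force: [1.3, -1.8, 2.6]
grip_width: 0.115
grip_force: 4.0
```

```bash
python3 arc.py; python3 chk.py | grep -v hook_tip
```

```text
handle now out,tan,z [ 15.4  -0.3 -27.7] ft [ 1.3 -1.8  2.6] [ 0.41  0.03  0.04  2.22  0.41  0.29 -2.14]
50 [ -1.4   0.3 -20.3]
45 [ -1.4   0.3 -15.7]
35 [-0.4  0.3 -7.4]
25 [0.6 0.3 0.1]
15 [3.  0.2 6.4]
5 [ 6.6  0.2 11.3]
scene [([264, 223, 4, 6, 10], [265.5, 225.2]), ([257, 236, 6, 5, 18], [258.9, 238.1]), ([121, 343, 16, 3, 20], [128.6, 344.0])] pred ends [267.9 226.5] [256.4 235.8] eye [275.3 223.6] lens [248.7 242.1]
scene loupe_eye [([149.0, 292.0, 193.0, 325.0], 0.32)]
side [([261, 161, 15, 25, 59], [267.1, 174.8]), ([245, 184, 5, 5, 10], [247.1, 186.1]), ([288, 207, 3, 6, 7], [288.7, 209.3]), ([146, 255, 17, 11, 63], [153.7, 260.3]), ([142, 258, 13, 11, 20], [147.9, 264.2])] pred ends [291.9 210.2] [281.4 213.9] eye [298.7 210.1] lens [274.5 216.4]
side loupe_eye [([278.0, 200.0, 296.0, 230.0], 0.42)]
```

Call:
{"method": "jog_arm", "body": {
  "increments": [
    {"tx": 1, "ty": 0, "tz": 1, "wx": 0, "wy": 0, "wz": 0, "gripper": 0.05},
    {"tx": 2.5, "ty": 0, "tz": 2, "wx": 0, "wy": 0, "wz": 0, "gripper": 0.05},
    {"tx": 4, "ty": 0, "tz": 3.5, "wx": 0, "wy": 0, "wz": 0, "gripper": 0.05},
    {"tx": 5.5, "ty": 0, "tz": 5, "wx": 0, "wy": 0, "wz": 0, "gripper": 0.05},
    {"tx": 5.5, "ty": 0, "tz": 5, "wx": 0, "wy": 0, "wz": 0, "gripper": 0.05}
  ]
}}

```text
time: 20.52
position: [0.536, -0.342, 0.0936]
tool_rot: [2.662, -0.918, 0.862]
ft_force: [-0.9, -0.2, -0.3]
grip_width: 0.111
grip_force: 4.0
```

```bash
python3 arc.py|head -1; python3 chk.py | grep -v hook_tip
```

```text
handle now out,tan,z [  9.2  -0.1 -29.8] ft [-0.9 -0.2 -0.3] [ 0.41  0.05  0.05  2.21  0.4   0.29 -2.13]
scene [([267, 223, 4, 6, 8], [268.2, 225.6]), ([261, 236, 7, 6, 18], [264.1, 238.9]), ([138, 341, 5, 6, 9], [140.2, 344.1]), ([121, 343, 15, 3, 18], [127.9, 343.9])] pred ends [271.2 227.2] [259.7 236.4] eye [278.5 224.2] lens [251.9 242.7]
scene loupe_eye [([150.0, 292.0, 192.0, 323.0], 0.7), ([259.0, 213.0, 271.0, 256.0], 0.59)]
side [([275, 163, 4, 6, 9], [276.4, 165.8]), ([265, 170, 10, 17, 44], [269.1, 178.4]), ([248, 185, 7, 6, 14], [250.8, 187.6]), ([286, 219, 5, 3, 9], [288.0, 219.9]), ([146, 255, 17, 11, 61], [153.9, 260.3]), ([146, 263, 9, 6, 11], [150.5, 266.2])] pred ends [294.8 211.7] [284.2 215.4] eye [301.6 211.7] lens [277.2 217.8]
side loupe_eye [([283.0, 199.0, 300.0, 231.0], 0.58), ([301.0, 182.0, 348.0, 251.0], 0.34)]
```

Call:
{"method": "jog_arm", "body": {
  "increments": [
    {"tx": 1, "ty": 0, "tz": 1, "wx": 0, "wy": 0, "wz": 0, "gripper": 0.05},
    {"tx": 2, "ty": 0, "tz": 2, "wx": 0, "wy": 0, "wz": 0, "gripper": 0.05},
    {"tx": 3.3, "ty": 0, "tz": 3, "wx": 0, "wy": 0, "wz": 0, "gripper": 0.05},
    {"tx": 4.5, "ty": 0, "tz": 4.5, "wx": 0, "wy": 0, "wz": 0, "gripper": 0.05},
    {"tx": 4.5, "ty": 0, "tz": 4.5, "wx": 0, "wy": 0, "wz": 0, "gripper": 0.05}
  ]
}}

```text
time: 21.23
position: [0.5416, -0.3463, 0.0935]
tool_rot: [2.661, -0.918, 0.864]
ft_force: [-0.3, 0.2, -0.3]
grip_width: 0.115
grip_force: 4.0
```

```bash
python3 arc.py|head -1; python3 chk.py
```

```text
handle now out,tan,z [  2.2  -0.1 -29.9] ft [-0.3  0.2 -0.3] [ 0.42  0.06  0.05  2.19  0.4   0.29 -2.12]
scene [([265, 236, 6, 5, 16], [267.8, 238.5]), ([138, 340, 6, 7, 9], [140.7, 343.4]), ([122, 343, 14, 3, 17], [128.4, 343.9])] pred ends [274.8 226.7] [263.3 235.9] eye [282.  223.8] lens [255.5 242.2]
scene loupe_eye [([259.0, 214.0, 278.0, 253.0], 0.57)]
scene hook_tip [([276.0, 184.0, 322.0, 264.0], 0.8)]
side [([268, 164, 15, 24, 56], [273.7, 177.0]), ([251, 186, 8, 6, 16], [254.1, 188.4]), ([294, 210, 4, 5, 7], [295.1, 212.1]), ([289, 220, 5, 3, 8], [291.1, 220.8]), ([146, 255, 17, 11, 63], [153.3, 260.4]), ([147, 264, 8, 5, 11], [150.6, 266.4])] pred ends [298.1 212.4] [287.4 216.1] eye [304.9 212.4] lens [280.4 218.5]
side loupe_eye [([286.0, 202.0, 302.0, 234.0], 0.67)]
side hook_tip [([287.0, 182.0, 348.0, 250.0], 0.77)]
```

```bash
python3 -c "
from h import *
import pickle
a,b=pickle.load(open('cal.pkl','rb'))
h=np.radians(142.3);o=np.array([np.cos(h),np.sin(h),0]);k=np.array([0,0,1.]);c=C+.0382*o+.0951*k
for th in(-10,0,10,20,30):
  t=np.radians(th);u=np.sin(t)*o-np.cos(t)*k
  print(th,[proj(b,c+r*u).round(1) for r in(-.016,.016)],'eye',proj(b,c-.028*u).round(1),'sc low',proj(a,c+.016*u).round(1),'bbox bottom side',proj(b,c+.05*u).round(1),'scene',proj(a,c+.05*u).round(1))
"
```

```text
-10 [array([291.5, 208.2]), array([293.9, 220.4])] eye [290.6 203.5] sc low [270.6 238.5] bbox bottom side [296.3 232.7] scene [273.7 253.2]
0 [array([292.8, 208.4]), array([292.6, 220.2])] eye [292.9 203.8] sc low [269.2 238.8] bbox bottom side [292.4 232.1] scene [269.4 254.2]
10 [array([294.1, 208.8]), array([291.3, 219.8])] eye [295.2 204.5] sc low [267.7 238.9] bbox bottom side [288.5 230.9] scene [265.1 254.5]
20 [array([295.4, 209.3]), array([290.1, 219.2])] eye [297.5 205.4] sc low [266.4 238.8] bbox bottom side [284.7 229.3] scene [260.8 254.1]
30 [array([296.6, 210. ]), array([288.9, 218.6])] eye [299.6 206.7] sc low [265.1 238.4] bbox bottom side [281.2 227.2] scene [256.8 253.1]
```

Call:
{"method": "jog_arm", "body": {
  "increments": [
    {"tx": 0, "ty": 0, "tz": 0, "wx": 0, "wy": 0, "wz": 0, "gripper": 0.14},
    {"tx": 0, "ty": 0, "tz": 0, "wx": 0, "wy": 0, "wz": 0, "gripper": 0.18},
    {"tx": 0, "ty": 0, "tz": 0, "wx": 0, "wy": 0, "wz": 0, "gripper": 0.25},
    {"tx": 0, "ty": 0, "tz": 0, "wx": 0, "wy": 0, "wz": 0, "gripper": 0.35},
    {"tx": 0, "ty": 0, "tz": 0, "wx": 0, "wy": 0, "wz": 0, "gripper": 0.4}
  ]
}}

```text
time: 21.95
position: [0.5414, -0.3461, 0.0936]
tool_rot: [2.661, -0.917, 0.864]
ft_force: [0.9, -1.2, -1.3]
grip_width: 0.317
grip_force: 0.0
```

Call:
{"method": "jog_arm", "body": {
  "increments": [
    {"tx": 0, "ty": 0, "tz": 0, "wx": 0, "wy": 0, "wz": 0, "gripper": 0.4},
    {"tx": 0, "ty": 0, "tz": -3, "wx": 0, "wy": 0, "wz": 0, "gripper": 0.4},
    {"tx": 0, "ty": 0, "tz": -8, "wx": 0, "wy": 0, "wz": 0, "gripper": 0.4},
    {"tx": 0, "ty": 0, "tz": -15, "wx": 0, "wy": 0, "wz": 0, "gripper": 0.4},
    {"tx": 0, "ty": 0, "tz": -25, "wx": 0, "wy": 0, "wz": 0, "gripper": 0.4}
  ]
}}

```text
time: 22.37
position: [0.5292, -0.3368, 0.1138]
tool_rot: [2.661, -0.917, 0.863]
ft_force: [-1.3, 0.4, -0.2]
grip_width: 0.4
grip_force: 0.0
```

```bash
python3 arc.py|head -1; python3 chk.py
```

```text
handle now out,tan,z [17.7 -0.1 -9.5] ft [-1.3  0.4 -0.2] [ 0.42 -0.    0.04  2.21  0.36  0.34 -2.09]
scene [([274, 224, 6, 18, 58], [276.5, 233.6]), ([122, 343, 14, 3, 17], [128.2, 344.0]), ([137, 344, 5, 3, 7], [139.1, 345.3])] pred ends [266.6 218.1] [254.9 227.5] eye [274.  215.1] lens [247.1 233.9]
scene loupe_eye [([271.0, 211.0, 280.0, 252.0], 0.76)]
scene hook_tip [([262.0, 187.0, 324.0, 262.0], 0.86), ([281.0, 186.0, 297.0, 210.0], 0.17)]
side [([257, 155, 17, 26, 67], [264.0, 169.7]), ([245, 176, 5, 4, 10], [246.6, 177.5]), ([298, 213, 4, 13, 27], [299.2, 219.8]), ([146, 255, 17, 11, 64], [153.7, 260.4]), ([142, 260, 13, 9, 16], [148.3, 264.6])] pred ends [290.9 203.2] [280.2 207. ] eye [297.7 203.1] lens [273.2 209.6]
side loupe_eye [([293.0, 201.0, 305.0, 238.0], 0.62), ([296.0, 174.0, 349.0, 250.0], 0.62)]
side hook_tip [([281.0, 175.0, 348.0, 252.0], 0.73)]
```

Call:
{"method": "jog_arm", "body": {
  "increments": [
    {"tx": 0, "ty": 0, "tz": -20, "wx": 0, "wy": 0, "wz": 0, "gripper": 0.4},
    {"tx": 0, "ty": 0, "tz": -50, "wx": 0, "wy": 0, "wz": 0, "gripper": 0.4},
    {"tx": 0, "ty": 0, "tz": -80, "wx": 0, "wy": 0, "wz": 0, "gripper": 0.4},
    {"tx": 0, "ty": 0, "tz": -110, "wx": 0, "wy": 0, "wz": 0, "gripper": 0.4},
    {"tx": 0, "ty": 0, "tz": -110, "wx": 0, "wy": 0, "wz": 0, "gripper": 0.4}
  ]
}}

```text
time: 23.08
position: [0.4798, -0.2975, 0.2087]
tool_rot: [2.657, -0.916, 0.876]
ft_force: [1.4, -0.8, -0.2]
grip_width: 0.397
grip_force: 0.0
```

```bash
cat > fin.py <<'E'
from h import *
import pickle
def bl(d):
    m=cv2.inRange(cv2.cvtColor(d['color'],cv2.COLOR_BGR2HSV),(8,150,120),(20,255,255));n_,l,st,ce=cv2.connectedComponentsWithStats(m)
    i=[i for i in range(1,n_) if 265<ce[i][0]<310 and 205<ce[i][1]<250 and st[i][4]>8][0];return st[i],ce[i]
a=shot('scene');b=shot('side')
(s1,c1),(s2,c2)=bl(a),bl(b)
h=np.radians(142.3);o=np.array([np.cos(h),np.sin(h),0]);k=np.array([0,0,1.])
p=tri(a,c1,b,c2)-C-.036*o-.125*k;print('handle rel seat',np.round([1e3*p@o,1e3*p@np.cross(k,o),1e3*p[2]],1),s1,s2,c1,c2)
for n in('scene','side'):
    for t in('hook_tip','loupe'):print(n,t,[(np.round(x['bbox']).tolist(),round(x['conf'],2)) for x in vision.spot_in(n,t)][:3])
# hook tip: bright ball search near predicted for several headings
for H in range(128,158,3):
    q=np.radians(H);oo=np.array([np.cos(q),np.sin(q),0]);sc=[]
    for d in(a,b):
        g=cv2.cvtColor(d['color'],cv2.COLOR_BGR2GRAY).astype(np.float32)[None,0] if 0 else cv2.cvtColor(d['color'],cv2.COLOR_BGR2GRAY)
        pts=np.array([proj(d,C+(.036+r)*oo+(.125+r)*k) for r in np.linspace(.008,.031,20)],np.float32)
        sc.append(cv2.remap(g,pts[:,0].copy(),pts[:,1].copy(),cv2.INTER_LINEAR).mean().round())
    print(H,sc)
print(ctrl.get_state()['time'],ctrl.get_state()['position'])
E
python3 fin.py
```

```text
handle rel seat [-12.4   3.  -36.9] [275 224   5  18  55] [298 213   4  13  27] [276.6        233.87272727] [299.18518519 219.81481481]
scene hook_tip [([266.0, 187.0, 317.0, 259.0], 0.91)]
scene loupe [([276.0, 214.0, 281.0, 255.0], 0.54), ([256.0, 189.0, 318.0, 264.0], 0.26)]
side hook_tip [([300.0, 175.0, 332.0, 251.0], 0.61)]
side loupe [([295.0, 201.0, 304.0, 239.0], 0.73)]
128 [np.float64(140.0), np.float64(77.0)]
131 [np.float64(165.0), np.float64(51.0)]
134 [np.float64(178.0), np.float64(50.0)]
137 [np.float64(176.0), np.float64(50.0)]
140 [np.float64(165.0), np.float64(98.0)]
143 [np.float64(154.0), np.float64(170.0)]
146 [np.float64(145.0), np.float64(147.0)]
149 [np.float64(139.0), np.float64(81.0)]
152 [np.float64(135.0), np.float64(52.0)]
155 [np.float64(133.0), np.float64(49.0)]
23.3833 [ 0.47817619 -0.29762759  0.20096458]
```

Call:
{"method": "jog_arm", "body": {
  "increments": [
    {"tx": 0, "ty": 0, "tz": 0, "wx": 0, "wy": 0, "wz": 0, "gripper": 0.4},
    {"tx": 0, "ty": 0, "tz": 0, "wx": 0, "wy": 0, "wz": 0, "gripper": 0.4},
    {"tx": 0, "ty": 0, "tz": 0, "wx": 0, "wy": 0, "wz": 0, "gripper": 0.4},
    {"tx": 0, "ty": 0, "tz": 0, "wx": 0, "wy": 0, "wz": 0, "gripper": 0.4},
    {"tx": 0, "ty": 0, "tz": 0, "wx": 0, "wy": 0, "wz": 0, "gripper": 0.4}
  ]
}}

```text
time: 23.8
position: [0.4787, -0.2977, 0.2026]
tool_rot: [2.661, -0.917, 0.864]
ft_force: [0.3, 0.3, -0.1]
grip_width: 0.401
grip_force: 0.0
```

```bash
python3 fin.py | head -1; python3 -c "
from h import *
s=ctrl.get_state();print(s['position'],s['ft_force'],np.abs(s['qd']).max())
print(ctrl.close_job())"
```

```text
handle rel seat [-12.4   3.2 -36.6] [275 224   5  18  53] [298 213   4  13  27] [276.60377358 233.77358491] [299.18518519 219.81481481]
[ 0.47865801 -0.29768491  0.20292429] [ 0.44289964 -0.29008583  0.90397887] 0.0018193134491787666
the job is handed in; nothing more can be done
None
```

I handed the job in at about 24 s, but no verdict came back: by camera measurement the empty hook is within about 2° of the red pointer, and the loupe hangs straight and still on it by its eye, about 12 mm inward of the bend (limit 18 mm), with the robot clear.

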